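Settle the slicing drums on the balancing rollers and lock them

ROBOT

A 7-joint arm with a two-finger parallel gripper is mounted at the origin on a cart in front of the work surface, level with it; the furniture and walls round the work are solid. World frame = base frame: x ahead of the robot, y to its left, z up, the work surface at z = 0. Lengths are in m, angles in rad, forces in N, time in s.
With the tool pointing down it reaches from about 0.425 to 0.95 m from the base axis. Payload 4.7 kg.
Tool frame: the origin (TCP) lies between the finger pads; the fingertips stand 19 mm ahead of it and the grasp point (between the pads) is the TCP (nose_length is the distance from the TCP to the fingertips, in m); z points along the fingers, y is the direction in which the jaws open and shut (so a half turn about z gives the same grasp; the last joint's range is limited). The gripper opens to 85 mm and grips with 20 to 120 N. Pads are 22 mm wide; open, the fingers measure 114 mm over their backs; the gripper's body (76 mm by 85 mm) begins 54 mm behind the grasp point. The pads swing forward as they close: fully open they stand 13 mm farther back than shut.
Start: joints at [1.147, 0.469, -0.049, 1.532, 0.024, 1.141, -0.082], TCP at [0.26, -0.623, 0.25] pointing down, gripper open.
Joint ranges: [-2.59, 2.59], [-0.33, 1.99], [-1.39, 1.29], [0.1, 2.45], [-1.04, 4.18], [0.21, 1.99], [-2.66, 2.66]. Speed limits (rad/s): [2.57, 2.57, 3.14, 3.14, 3.14, 3.14, 3.14].

INTERFACE

Orientations are given as a unit quaternion [x, y, z, w].
In Python, from plant import * gives the robot as it stands. The module is installed in compiled form; this text tells all that it offers.
- The arm moves only by the tool send_rows, never from a script. Its argument "increments" is a list of rows, each a list of 7 numbers: the shift along the tool's x, y, z in cm, then the turn, a rotation vector about the tool's x, y, z in rad, then the finger opening in cm, from 0 to 8.54. In form: [[tx, ty, tz, wx, wy, wz, fingers], ...]. A call has 1 to 12 rows; each row shifts and turns the commanded pose from where the row before left it, along the tool's axes as they then stand; what a row does not reach is not made up. A row lasts 1/8 s, in which the tool goes at most 62.5 mm and 10.7 degrees, less where a joint would pass 70% of its speed; a pose out of reach is approached as far as the arm can. A call with a gripper value outside its range is refused whole. The fingers move at their own pace and stop on an object; "grip_force" is the grip in N (left out, the last holds). Time passes only in rows, so rows that do not move let the fingers close. It gives the time, the measured TCP pose, the force and the opening at its end, in the units of the state.
- get_obs(): the state, without advancing time (a new reading comes with each control period).
- get_image(name): name is "side" or "top"; returns the picture (384x512x3 uint8, red, green, blue); there is no depth.
- camera_info(name): a dict with "intrinsics" (3x3 intrinsics, pixels), "k1" (the pictures are not rectified: a ray, as slopes to the right and down, at radius r is drawn at 1 + k1 r^2 times it, then the intrinsics apply), "R" (3x3) and "t" (3): a world point X has camera coordinates R X + t. Camera axes: x right, y down, z forward; pixel columns grow to the right and rows downward; lengths in m; the calibration is good to about 2 mm. A picture is of the moment at which its call begins. camera_info takes no time and is no camera call.
- finish_job(): hands the job in, once; it reports no verdict.
The state is a dict: "t": time; "qpos": joint angles; "qvel": joint speeds; "joint_torque": joint torques, N m; "position": TCP position; "tcp_rot": TCP orientation; "wrist_force": force on the tool from outside, world axes, zero at the start; "wrist_torque": the same for the moment, N m; "grip_width": finger opening in m.
Only numpy, scipy, OpenCV 4.12 (cv2) and the standard library are available. Lean on these libraries where they do the work, as an engineer would, in place of code of your own. Each camera call takes 0.05 s, during which the arm holds its last target.

TASK

Get the slicing drums ready for their balance check: lift the orange lock plate out of the balancing stand and park it upright in the holder, then lay every drum that is there on the stand's rollers, each in a lane of its own with its red cam at the lock slot side, and let go so that its heavy side turns down by itself. When all drums hang still with the yellow stripe on top, slide the lock plate back down into the stand's slot, fully home over the cams' flats, and leave the jar, the tape roll and the pump bottle where they are.

Things in the scene. Friction and masses are not known exactly. Their poses are not given: they have to be found in the camera images.
- stand: Balancing stand, fixed: grey base 190 (x) by 330 (y) by 10 mm, origin on the table near its middle; x points towards the robot (within 0.2 rad), to the lock slot side; y across the three lanes. Each lane has four free-turning rollers, diameter 28 mm, axes along x, at x = -56 and 56 mm, 16 mm to either side of the lane's middle, centres 34 mm up.
- lane_0 (a point): Where a drum's origin sits in the lane at y = -95 mm of the stand, 50 mm above the table: shaft along the stand's x, stubs between the rollers, about 4 mm end play. The rollers centre it sideways if it is let down within about 10 mm.
- lane_1 (a point): The same for the middle lane (y = 0). A drum let go on the rollers swings like a pendulum for a few seconds until its heavy side is at the bottom.
- lane_2 (a point): The same for the lane at y = +95 mm.
- lock_slot (a point): Middle of the stand's slot for the plate, on the floor of its two end channels: stand x = 79 mm, y = 0, 65 mm above the table; axes as the stand's. Channels: at y = +-128 to +-140.5 mm, 11 mm wide in x, 40 mm deep, flared above that, top 119 mm above the table. The plate, home, is 5 mm above the flats of settled cams; an unsettled cam blocks it.
- holder: Parking holder for the lock plate, fixed: base 70 by 330 mm, origin under its middle, 4 mm above the left table, y along its slot.
- park_slot (a point): Middle of the holder's slot at the floor of its two end channels, 20 mm above the holder's origin; axes as the holder's. Channels as on the stand, but 12 mm wide and 284 mm from end to end, 40 mm deep, flared above to 74 mm above the holder's origin.
- lock_plate: Orange lock plate, 0.16 kg: upright slab 8 mm thick (x), 276 mm long (y), 50 mm high, with a grip tab 60 mm long (y) and 8 mm thick on the middle of its top, from 50 to 82 mm above its lower edge. Origin at the middle of the lower edge, z up. Grip the tab across its thickness.
- drum_a: Slicing drum with blue flanges, 168 mm long, about 0.45 kg; may be absent. Origin on the axis, at mid-length; x along the shaft to the red cam's end; the yellow stripe marks the LIGHT side, a hidden weight makes the other side heavy (see its cam point). Along x (mm): round barrel, diameter 50, -30 to 30 (grip here, across the axis); hexagonal flanges, 52 across flats, 30 to 38 each side; 18 mm shaft stubs outside, to 84.
- drum_b: Slicing drum with green flanges, 168 mm long, about 0.45 kg; may be absent. Origin on the axis, at mid-length; x along the shaft to the red cam's end; the yellow stripe marks the LIGHT side, a hidden weight makes the other side heavy (see its cam point). Along x (mm): round barrel, diameter 50, -30 to 30 (grip here, across the axis); hexagonal flanges, 52 across flats, 30 to 38 each side; 18 mm shaft stubs outside, to 84.
- drum_c: Slicing drum with white flanges, 168 mm long, about 0.45 kg; may be absent. Origin on the axis, at mid-length; x along the shaft to the red cam's end; the yellow stripe marks the LIGHT side, a hidden weight makes the other side heavy (see its cam point). Along x (mm): round barrel, diameter 50, -30 to 30 (grip here, across the axis); hexagonal flanges, 52 across flats, 30 to 38 each side; 18 mm shaft stubs outside, to 84.
- drum_a_moon (a point): Middle of drum_a's red cam, on the axis, at x = 79 mm of the drum; its x along the shaft, its z to the drum's LIGHT side (up when settled). The cam, 10 mm thick, is a disc of diameter 48 mm with a flat cut 10 mm from the axis on the light side. The other end of the shaft has a round collar of diameter 32 mm.
- drum_b_moon (a point): The same point of drum_b. Each drum lies on the table on its hexagonal flanges, axis level and 26 mm above what it lies on (left table, z = 0, or white board, its top 22 mm higher), in any of six attitudes, without rolling.
- drum_c_moon (a point): The same point of drum_c. At the start each drum's cam end points towards the robot, its x axis within 0.4 rad of the world's -x.
- red_cap_jar: Bystander: white jar with a red cap, diameter 72 mm, 121 mm tall; origin under its middle.
- tape_roll: Bystander: roll of tape, diameter 104 mm, 48 mm high; origin under its middle.
- pump_bottle: Bystander: white pump bottle, 46 by 76 mm, 181 mm tall; origin under its middle.

How it is judged:
On the way, in this order (a step that is already met when the one before it is completed fails the run):
1. the lock plate stands in the parking holder, down on its slot's floor, let go (horizontal distance between lock_plate and park_slot below 0.01 m and z of lock_plate in the frame of park_slot between -0.006 and 0.004 m and angle between the y axis of lock_plate and the y axis of holder, either way round below 0.06 rad and angle between lock_plate's own z axis and vertical below 0.15 rad and linear speed of lock_plate below 0.02 m/s and contact force between the fingers and anything else below 0.5 N), for 0.3 s.
2. with the plate out of the slot (30 mm above its floor or 50 mm beside it), every drum lies on the rollers of a lane, cam at the slot side, let go and settled heavy side down ((distance between drum_a and lane_0 below 0.012 m or distance between drum_a and lane_1 below 0.012 m or distance between drum_a and lane_2 below 0.012 m) and x of each of drum_a_moon, drum_b_moon, drum_c_moon in the frame of stand above 0.065 m and angle between each of drum_a_moon, drum_b_moon, drum_c_moon's own z axis and vertical below 0.22 rad and angular speed of each of drum_a, drum_b, drum_c below 0.3 rad/s and linear speed of each of drum_a, drum_b, drum_c below 0.02 m/s and (distance between drum_b and lane_0 below 0.012 m or distance between drum_b and lane_1 below 0.012 m or distance between drum_b and lane_2 below 0.012 m) and (distance between drum_c and lane_0 below 0.012 m or distance between drum_c and lane_1 below 0.012 m or distance between drum_c and lane_2 below 0.012 m) and contact force between the fingers and anything else below 0.5 N and (horizontal distance between lock_plate and lock_slot above 0.05 m or z of lock_plate in the frame of lock_slot above 0.03 m)), for 1 s.
At the end, for the whole second after the job is handed in: Every drum rests in a lane (within 12 mm), cam at the slot side, light side within 0.22 rad of straight up; the lock plate is home in the stand's slot (8 mm sideways, lower edge within 4 mm of its floor, 0.06 rad) and at rest; the bystanders within 40 mm of where they were ((distance between drum_a and lane_0 below 0.012 m or distance between drum_a and lane_1 below 0.012 m or distance between drum_a and lane_2 below 0.012 m) and x of each of drum_a_moon, drum_b_moon, drum_c_moon in the frame of stand above 0.065 m and angle between each of drum_a_moon, drum_b_moon, drum_c_moon's own z axis and vertical below 0.22 rad and angular speed of each of drum_a, drum_b, drum_c below 0.3 rad/s and linear speed of each of drum_a, drum_b, drum_c, lock_plate below 0.02 m/s and (distance between drum_b and lane_0 below 0.012 m or distance between drum_b and lane_1 below 0.012 m or distance between drum_b and lane_2 below 0.012 m) and (distance between drum_c and lane_0 below 0.012 m or distance between drum_c and lane_1 below 0.012 m or distance between drum_c and lane_2 below 0.012 m) and horizontal distance between lock_plate and lock_slot below 0.008 m and z of lock_plate in the frame of lock_slot between -0.006 and 0.004 m and angle between the y axis of lock_plate and the y axis of stand, either way round below 0.06 rad and angle between lock_plate's own z axis and vertical below 0.15 rad and distance of each of red_cap_jar, tape_roll, pump_bottle from where it was at the start of the episode below 0.04 m); the robot touches nothing.
It fails at once if the jar is moved more than 60 mm or knocked over (distance of red_cap_jar from where it was at the start of the episode above 0.06 m or angle between red_cap_jar's own z axis and vertical above 0.7 rad).
It fails at once if the tape roll is moved more than 60 mm or knocked over (distance of tape_roll from where it was at the start of the episode above 0.06 m or angle between tape_roll's own z axis and vertical above 0.7 rad).
It fails at once if the pump bottle is moved more than 60 mm or knocked over (distance of pump_bottle from where it was at the start of the episode above 0.06 m or angle between pump_bottle's own z axis and vertical above 0.7 rad).
Of drum_a, drum_b, drum_c only 2 to 3 are there at a start; the rules pass over those that are not, and their reading is None.
At some moment in a run one of drum_a, drum_b may be knocked a few centimetres aside while the robot is not near it.
It also fails if it takes over 210 s, if anything falls off the work surface, if the arm or the gripper's body presses on something with over 40 N, if the wrist force passes 120 N, or if a joint passes its speed limit or range.

## Working session

There is one attempt and no reset: what is moved stays moved. The work goes in short steps, Python scripts to look and compute and a tool call to move; the robot and the scene stay as the last step left them, time stands still between calls to the robot, and variables do not carry over. Pictures are saved under pics/ and viewed, and the job is handed in when it is done.

Besides the shell and the picture viewer there is one more tool, called after "Request:" as name([rows], argument=value, ...), one row to a line, values as JSON. send_rows: Moves the arm, as the interface text tells. Its arguments: {"type":"object","properties":{"increments":{"type":"array","items":{"type":"array","items":{"type":"number"}}},"grip_force":{"type":"number"}},"required":["increments"]}

```bash
mkdir -p pics
python3 - <<'E'
from plant import *
import cv2
o=get_obs(); print(o)
for n in("side","top"):
    c=camera_info(n); print(n,c)
    im=get_image(n); cv2.imwrite(f"pics/{n}0.png",im[:,:,::-1])
E
```

```text
{'t': 0.0, 'qpos': array([ 1.147107  ,  0.46944213, -0.04859301,  1.53370221,  0.02409352,
        1.14098953, -0.08233001]), 'qvel': array([-2.37594341e-04,  1.44992193e-04,  1.12967436e-03,  1.49910691e-05,
        5.32453092e-04,  1.44652477e-03,  3.67582571e-04]), 'joint_torque': array([ 4.44651068e-04, -5.10298097e+01, -4.61886311e-02, -2.37716120e+01,
        1.06565186e-02,  7.55784335e-03,  1.40214991e-05]), 'position': array([ 0.25941446, -0.62256533,  0.2492574 ]), 'tcp_rot': array([ 9.80580640e-01,  1.96113874e-01, -2.24526883e-04, -9.51800649e-04]), 'wrist_force': array([ 0.86338174, -0.17889273,  0.53470447]), 'wrist_torque': array([-0.0064227 ,  0.04582757,  0.04911343]), 'grip_width': 0.08540694085139015}
side {'intrinsics': array([[384.26825095,   0.        , 257.46217127],
       [  0.        , 384.26825095, 190.53584198],
       [  0.        ,   0.        ,   1.        ]]), 'k1': -0.12250275765296782, 'R': array([[ 0.99988262,  0.01178188, -0.00979466],
       [-0.00265456, -0.49639257, -0.8680941 ],
       [-0.01508978,  0.8680182 , -0.49630303]]), 't': array([-0.54471877,  0.07928983,  1.74416886])}
top {'intrinsics': array([[483.73355536,   0.        , 249.62977091],
       [  0.        , 483.73355536, 185.32396516],
       [  0.        ,   0.        ,   1.        ]]), 'k1': -0.07263836498427703, 'R': array([[ 0.36299975, -0.93178535,  0.00268962],
       [-0.74402345, -0.2915878 , -0.60117024],
       [ 0.56094589,  0.21622351, -0.79911645]]), 't': array([-0.15116489,  0.46845609,  1.60565553])}
```

View pics/side0.png

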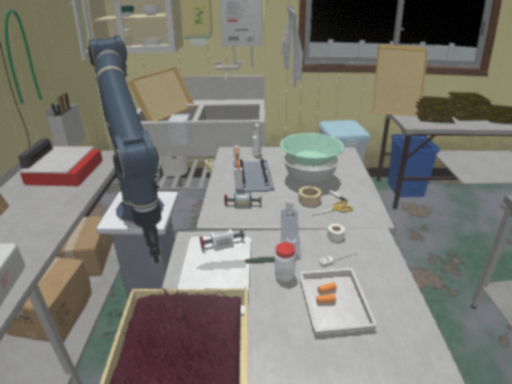

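View pics/top0.png

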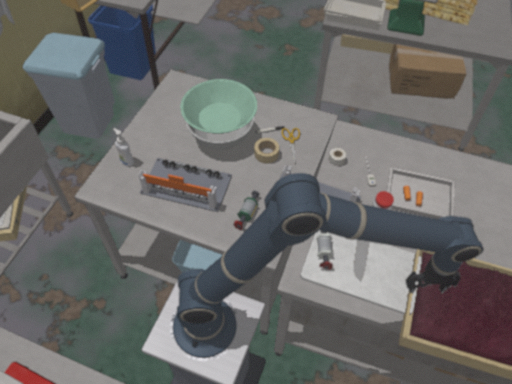

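```bash
cat > h.py <<'E'
import numpy as np, cv2
from plant import *
C={n:camera_info(n) for n in("side","top")}
def proj(n,X):
    c=C[n]; X=np.atleast_2d(X); p=X@c["R"].T+c["t"]; s=p[:,:2]/p[:,2:]
    r2=(s**2).sum(1,keepdims=True); s=s*(1+c["k1"]*r2)
    K=c["intrinsics"]; return s*[K[0,0],K[1,1]]+[K[0,2],K[1,2]]
def ray(n,uv):
    c=C[n];K=c["intrinsics"]; d=(np.array(uv,float)-[K[0,2],K[1,2]])/[K[0,0],K[1,1]]
    s=d.copy()
    for _ in range(20): s=d/(1+c["k1"]*(s@s))
    R=c["R"]; return -R.T@c["t"], R.T@np.array([s[0],s[1],1.])
def onz(n,uv,z):
    o,d=ray(n,uv); return o+d*(z-o[2])/d[2]
def tri(uvs,uvt):
    o1,d1=ray("side",uvs);o2,d2=ray("top",uvt)
    A=np.stack([d1,-d2],1); s=np.linalg.lstsq(A,o2-o1,rcond=None)[0]
    a=o1+s[0]*d1;b=o2+s[1]*d2; return (a+b)/2,np.linalg.norm(a-b)
def crop(im,name,x0,y0,x1,y1,f):
    c=cv2.resize(im[y0:y1,x0:x1,::-1],None,fx=f,fy=f,interpolation=cv2.INTER_CUBIC)
    st=20
    for x in range((x0+st-1)//st*st,x1,st):
        cv2.putText(c,str(x),((x-x0)*f,10),0,.35,(0,0,255),1); cv2.line(c,((x-x0)*f,12),((x-x0)*f,18),(0,0,255),1)
    for y in range((y0+st-1)//st*st,y1,st):
        cv2.putText(c,str(y),(0,(y-y0)*f+4),0,.35,(0,0,255),1); cv2.line(c,(22,(y-y0)*f),(28,(y-y0)*f),(0,0,255),1)
    cv2.imwrite("pics/"+name+".png",c)
E
python3 - <<'E'
from h import *
s=cv2.imread("pics/side0.png")[:,:,::-1]; t=cv2.imread("pics/top0.png")[:,:,::-1]
crop(s,"s0a",180,120,380,270,4); crop(t,"t0a",80,70,280,220,4); crop(t,"t0b",220,110,420,260,4)
E
```

```text
(no output)
```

View pics/s0a.png

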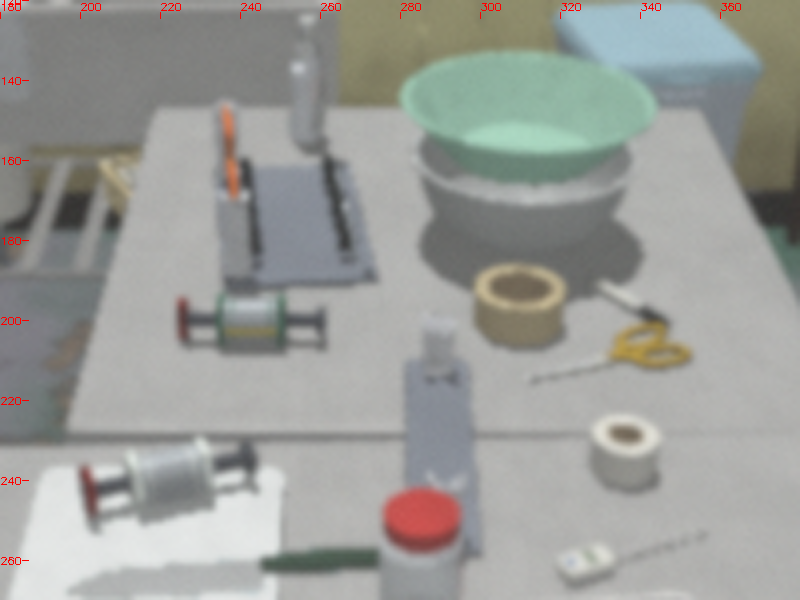

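View pics/t0a.png

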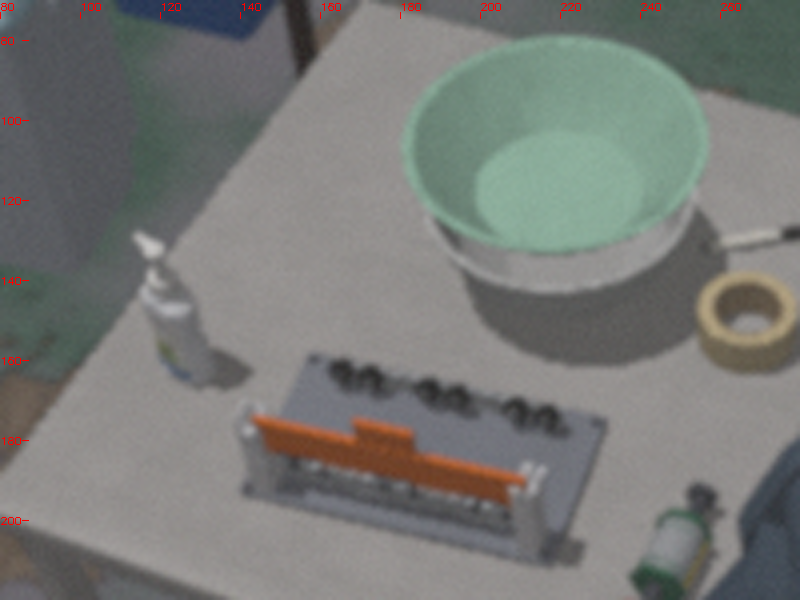

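View pics/t0b.png

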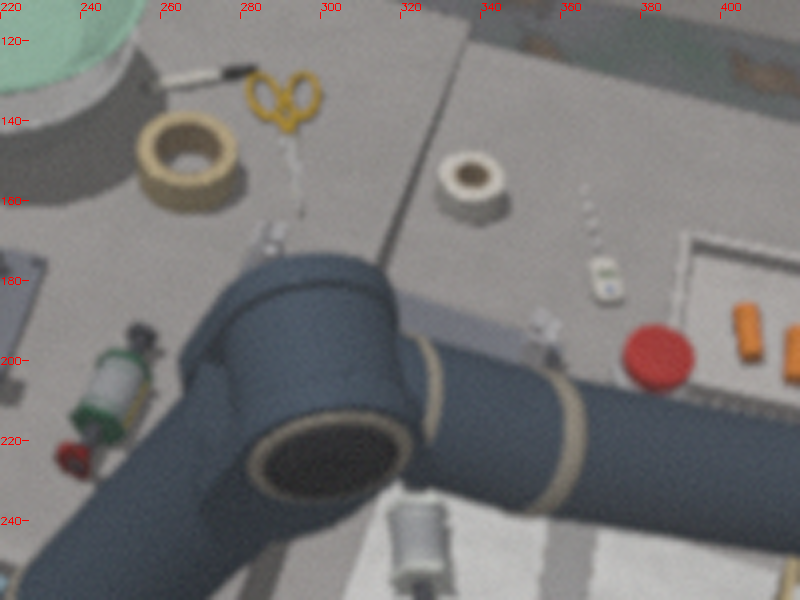

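Run:
```python
from h import *
np.set_printoptions(precision=4,suppress=True)
cs=[(158,159),(231.5,176),(140.75,192.5),(218.75,210.5)]
P=np.array([onz("top",c,.01) for c in cs]);print("stand corners",P, P.mean(0))
print(np.linalg.norm(P[1]-P[0]),np.linalg.norm(P[3]-P[2]),np.linalg.norm(P[2]-P[0]),np.linalg.norm(P[3]-P[1]))
# side: base corners
cs=[(262,160),(274.5,190),(237,192)]
print([onz("side",c,.01) for c in cs])
# tab top corners top view
print("tab",[onz("top",c,.147) for c in [(168.5,174.5),(183.5,177.5)]])
print("plate top ends",[onz("top",c,.115) for c in [(142.5,174),(211.5,189.5)]])
# holder side base corners
print("holder",[onz("side",c,.006) for c in [(282,210),(297,210),(300,258.5),(283,258)]])
print("greendrum ends top",[onz("top",c,.026) for c in [(238,224.5),(255.5,194)]])
print("green side",[onz("side",c,.026) for c in [(225.5,200),(260,200)]])
print("white side",[onz("side",c,.048) for c in [(202,243),(242,234.5)]])
print("jar",onz("side",(285.5,248),.121),onz("top",(384,199),.121)); print("tape",onz("side",(310,193),.048),onz("top",(267,147),.048))
print("pump",onz("side",(257,155),.0),onz("top",(128,164),.0))
```

```text
stand corners [[0.5828 0.4783 0.01  ]
 [0.6117 0.1555 0.01  ]
 [0.4024 0.4609 0.01  ]
 [0.4371 0.1364 0.01  ]] [0.5085 0.3078 0.01  ]
0.32405559310844206 0.32629457765546255 0.18124082108553052 0.17573550951807537
[array([0.5646, 0.4838, 0.01  ]), array([0.6255, 0.1441, 0.01  ]), array([0.4453, 0.1257, 0.01  ])]
tab [array([0.4347, 0.3329, 0.147 ]), array([0.4424, 0.2744, 0.147 ])]
plate top ends [array([0.4215, 0.4426, 0.115 ]), array([0.4506, 0.1662, 0.115 ])]
holder [array([ 0.6543, -0.0285,  0.006 ]), array([ 0.7209, -0.0289,  0.006 ]), array([ 0.7068, -0.3619,  0.006 ]), array([ 0.6439, -0.3587,  0.006 ])]
greendrum ends top [array([0.3957, 0.0389, 0.026 ]), array([0.5518, 0.0281, 0.026 ])]
green side [array([0.3993, 0.0254, 0.026 ]), array([0.5563, 0.0247, 0.026 ])]
white side [array([ 0.3409, -0.3227,  0.048 ]), array([ 0.4888, -0.2685,  0.048 ])]
jar [ 0.6455 -0.4448  0.121 ] [ 0.6383 -0.4442  0.121 ]
tape [0.7847 0.0489 0.048 ] [0.7808 0.0642 0.048 ]
pump [0.5353 0.5735 0.    ] [0.5193 0.589  0.    ]
```

```bash
cat >> h.py <<'E'
def avg(n,k=6): return np.mean([get_image(n).astype(float) for _ in range(k)],0).clip(0,255).astype(np.uint8)
E
python3 - <<'E'
from h import *
s=avg("side");t=avg("top")
cv2.imwrite("pics/sA.png",s[:,:,::-1]);cv2.imwrite("pics/tA.png",t[:,:,::-1])
crop(t,"tA1",134,152,234,214,8);crop(s,"sA1",225,135,285,195,10);crop(s,"sA2",200,185,300,265,7);crop(t,"tA2",230,175,290,230,10)
E
```

```text
(no output)
```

View pics/tA1.png

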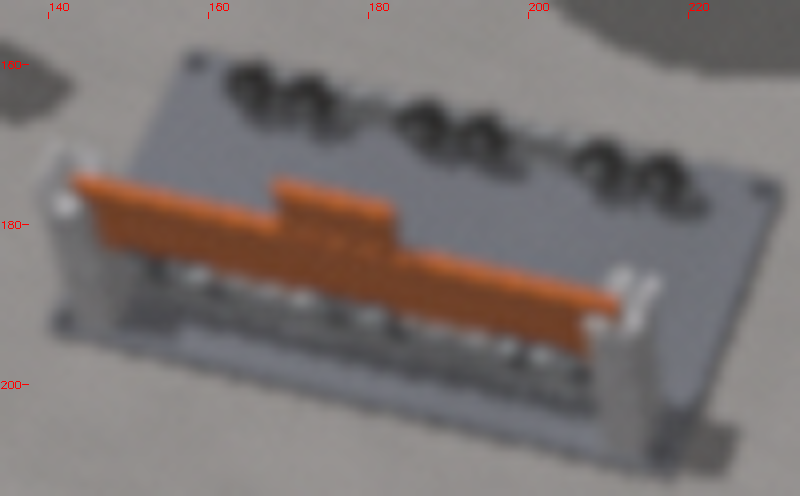

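View pics/sA1.png

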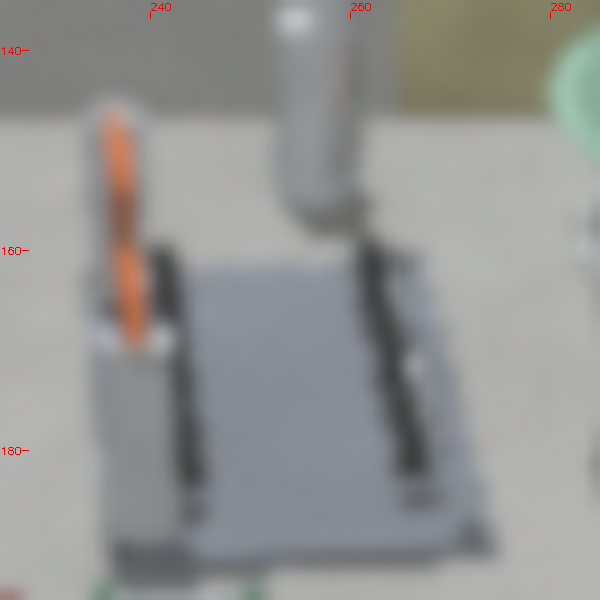

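View pics/sA2.png

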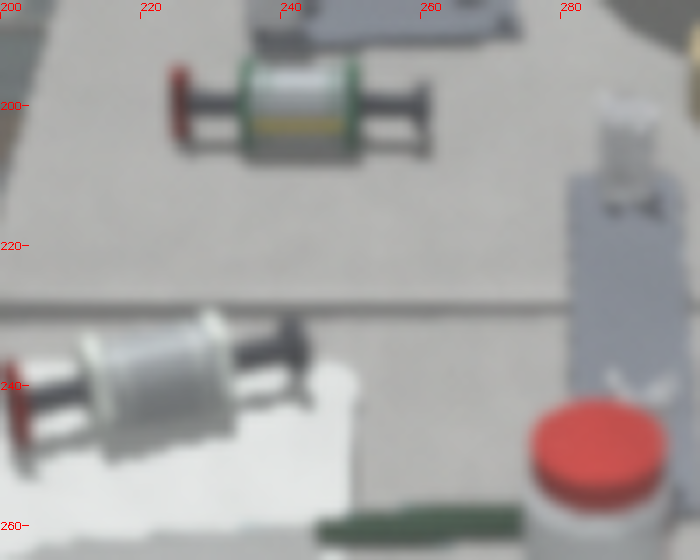

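Run:
```python
from h import *
from scipy.optimize import least_squares
np.set_printoptions(precision=4,suppress=True)
obs=[("top",(157.75,158.25),(-95,165*-1,10)),("top",(231.75,175.1),(-95,165,10)),("top",(218,211.4),(95,165,10)),("top",(140.5,192.6),(95,-165,10)),
("side",(274,190.3),(-95,165,10)),("side",(266,160.3),(-95,-165,10))]
def f(p,o=obs,full=True):
    a=p[2];R=np.array([[np.cos(a),-np.sin(a),0],[np.sin(a),np.cos(a),0],[0,0,1]])
    return np.concatenate([proj(n,R@(np.array(m)/1000)+[p[0],p[1],0])[0]-uv for n,uv,m in o])
for sel in (obs[:4],obs):
    r=least_squares(f,[.51,.31,3.2],args=(sel,)); print("stand",r.x,r.fun)
p=r.x;a=p[2]
def W(x,y,z): return [p[0]+np.cos(a)*x-np.sin(a)*y,p[1]+np.sin(a)*x+np.cos(a)*y,z]
print("slot",W(.079,0,.065))
for m in [(79,-30,147),(79,30,147),(79,-138,115),(79,138,115)]:
    w=W(m[0]/1e3,m[1]/1e3,m[2]/1e3); print(m,proj("top",w),proj("side",w))
s=cv2.imread("pics/sA.png");t=cv2.imread("pics/tA.png")
for n,im in(("s",s),("t",t)):
    h=cv2.cvtColor(im,cv2.COLOR_BGR2HSV); m=((h[...,0]<14)&(h[...,1]>140)&(h[...,2]>90)).astype(np.uint8)
    k,l,st,c=cv2.connectedComponentsWithStats(m); print(n,[(st[i],c[i]) for i in range(1,k) if st[i,4]>20])
```

```text
stand [0.5095 0.3093 3.2376] [-0.0666 -0.447   0.8195 -0.4545  0.1992  0.4016 -0.949   0.267 ]
stand [0.5098 0.3087 3.2391] [ 0.0405 -0.4208  0.9701 -0.521   0.4324  0.3446 -0.7691  0.3128 -0.5985
 -1.2795  0.2258 -0.1918]
slot [np.float64(0.43114485881578724), np.float64(0.30100646653576096), 0.065]
(79, -30, 147) [[168.2031 175.9373]] [[235.045  148.5463]]
(79, 30, 147) [[183.2919 179.4054]] [[235.4621 153.3669]]
(79, -138, 115) [[143.0019 175.05  ]] [[234.5762 146.0287]]
(79, 138, 115) [[211.4629 190.9213]] [[236.5218 168.8424]]
s [(array([ 22, 150,  78,  35, 944], dtype=int32), array([ 66.125 , 172.4492])), (array([277, 243,  17,  12, 146], dtype=int32), array([284.8425, 248.5274])), (array([320, 284,  15,   7,  66], dtype=int32), array([327.2273, 286.9242])), (array([318, 295,  16,   6,  77], dtype=int32), array([325.987 , 297.7662]))]
t [(array([144, 175,  67,  20, 477], dtype=int32), array([176.239 , 183.6478])), (array([404, 187,   6,  13,  60], dtype=int32), array([406.5333, 192.5167])), (array([377, 192,  16,  15, 181], dtype=int32), array([384.1215, 198.8343])), (array([417, 192,   5,  13,  57], dtype=int32), array([418.8246, 197.8596])), (array([  6, 363,  47,  21, 480], dtype=int32), array([ 25.4917, 374.8062]))]
```

```bash
cat >> h.py <<'E'
from scipy.spatial.transform import Rotation as Ro
np.set_printoptions(precision=4,suppress=True)
def st():
    o=get_obs();R=Ro.from_quat(o["tcp_rot"]).as_matrix()
    print("t",round(o["t"],2),"p",o["position"],"phi",round(np.arctan2(R[1,0],R[0,0]),4),"zt",R[:,2],"F",o["wrist_force"],"T",o["wrist_torque"],"g",round(o["grip_width"],4)); print("q",o["qpos"])
    return o,R
def go(p0,phi,*wps):
    "cm deltas in the tool frame (upright tool, heading phi) for successive waypoints"
    p0=np.array(p0,float)
    for w in wps:
        d=(np.array(w)-p0)*100; t=[d[0]*np.cos(phi)+d[1]*np.sin(phi),d[0]*np.sin(phi)-d[1]*np.cos(phi),-d[2]]
        print("to",w,"tool cm",np.round(t,3),"rows>=",np.linalg.norm(t)/6.2); p0=np.array(w,float)
E
python3 -c "
from h import *
o,R=st()
go(o['position'],.3949,(.5,-.1,.3)); go((.5,-.1,.3),1.668,(.45,.15,.3),(.434,.3013,.26),(.434,.3013,.137))"
```

```text
t 0.7 p [ 0.2597 -0.6231  0.2504] phi 0.3948 zt [ 0.0001 -0.0001 -1.    ] F [-0.5972 -0.5355 -1.4206] T [-0.0043  0.0186 -0.0052] g 0.0856
q [ 1.1471  0.4686 -0.0486  1.5325  0.0241  1.1409 -0.0823]
to (0.5, -0.1, 0.3) tool cm [ 42.308 -39.037  -4.964] rows>= 9.319236642449864
to (0.45, 0.15, 0.3) tool cm [25.367 -2.55  -0.   ] rows>= 4.112112510961923
to (0.434, 0.3013, 0.26) tool cm [15.214 -0.124  4.   ] rows>= 2.5373223450366473
to (0.434, 0.3013, 0.137) tool cm [ 0.   0.  12.3] rows>= 1.9838709677419355
```

Request:
send_rows([
  [4.2,-3.9,-0.5,0,0,0,8.5],
  [4.2,-3.9,-0.5,0,0,0,8.5],
  [4.2,-3.9,-0.5,0,0,0,8.5],
  [4.2,-3.9,-0.5,0,0,0,8.5],
  [4.2,-3.9,-0.5,0,0,0,8.5],
  [4.2,-3.9,-0.5,0,0,0,8.5],
  [4.2,-3.9,-0.5,0,0,0,8.5],
  [4.2,-3.9,-0.5,0,0,0,8.5],
  [4.2,-3.9,-0.5,0,0,0,8.5],
  [4.2,-3.9,-0.5,0,0,0,8.5],
])

```text
t: 1.95
position: [0.4979, -0.0999, 0.3009]
tcp_rot: [0.981, 0.196, 0.001, 0.0]
wrist_force: [0.1, -0.2, 0.1]
grip_width: 0.0849
```

Request:
send_rows([
  [0,0,0,0,0,-0.182,8.5],
  [0,0,0,0,0,-0.182,8.5],
  [0,0,0,0,0,-0.182,8.5],
  [0,0,0,0,0,-0.182,8.5],
  [0,0,0,0,0,-0.182,8.5],
  [0,0,0,0,0,-0.182,8.5],
  [0,0,0,0,0,-0.182,8.5],
  [0,0,0,0,0,0,8.5],
])

```text
t: 2.95
position: [0.4973, -0.1016, 0.3004]
tcp_rot: [0.672, 0.74, 0.0, 0.0]
wrist_force: [-0.6, 0.1, 0.9]
grip_width: 0.0846
```

Run:
```python
from h import *
o,R=st()
go(o['position'],1.668,(.45,.15,.3),(.434,.3013,.26),(.434,.3013,.137))
t=avg("top",3);s=avg("side",3);cv2.imwrite("pics/tB.png",t[:,:,::-1]);cv2.imwrite("pics/sB.png",s[:,:,::-1])
crop(t,"tB1",270,120,400,270,4)
```

```text
t 2.95 p [ 0.4973 -0.1016  0.3004] phi 1.6665 zt [ 0.0003 -0.0001 -1.    ] F [-0.6072  0.0903  0.9319] T [ 0.039  -0.0015  0.013 ] g 0.0846
q [ 0.5747  0.1894 -0.5229  1.8347  0.1035  1.144   0.1123]
to (0.45, 0.15, 0.3) tool cm [25.503 -2.268  0.044] rows>= 4.129664527513647
to (0.434, 0.3013, 0.26) tool cm [15.214 -0.124  4.   ] rows>= 2.5373223450366473
to (0.434, 0.3013, 0.137) tool cm [ 0.   0.  12.3] rows>= 1.9838709677419355
```

View pics/tB1.png

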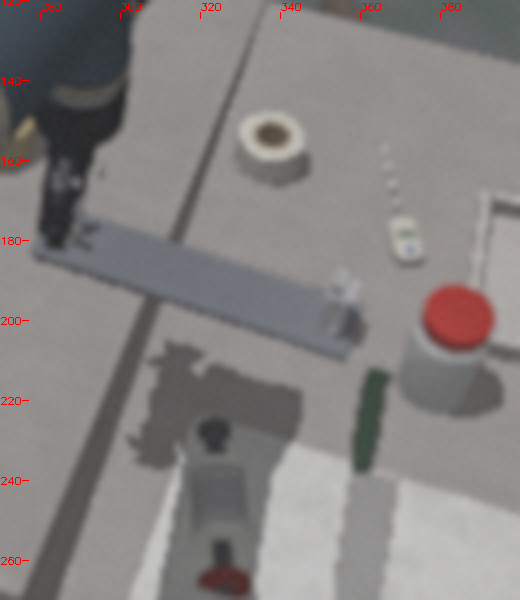

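View pics/sB.png

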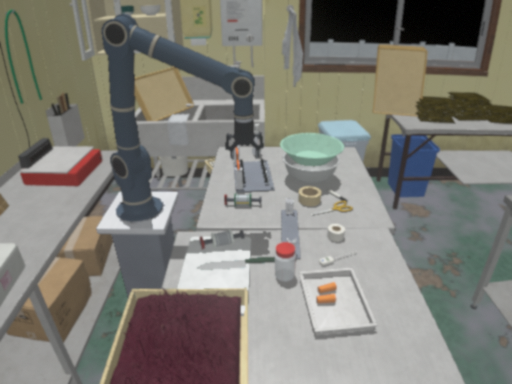

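Request:
send_rows([
  [5.1,-0.45,0,0,0,0,8.5],
  [5.1,-0.45,0,0,0,0,8.5],
  [5.1,-0.45,0,0,0,0,8.5],
  [5.1,-0.45,0,0,0,0,6],
  [5.1,-0.45,0,0,0,0,5],
  [5.07,-0.04,1.3,0,0,0,5],
  [5.07,-0.04,1.3,0,0,0,5],
  [5.07,-0.04,1.3,0,0,0,5],
  [0,0,2,0,0,0,5],
  [0,0,2,0,0,0,5],
  [0,0,0,0,0,0,5],
  [0,0,0,0,0,0,5],
])

```text
t: 4.75
position: [0.4343, 0.3016, 0.2221]
tcp_rot: [0.672, 0.741, 0.001, 0.0]
wrist_force: [0.2, -0.7, -0.2]
grip_width: 0.0501
```

Run:
```python
from h import *
o,R=st()
s=avg("side",3);t=avg("top",3)
crop(s,"sC",210,90,290,190,7);crop(t,"tC",130,130,230,220,7)
go(o['position'],1.668,(.434,.3013,.22),(.434,.3013,.137))
for z in(0,.02): print(proj("side",o["position"]-[0,0,z]),proj("top",o["position"]-[0,0,z]))
```

```text
t 4.75 p [0.4343 0.3016 0.2221] phi 1.6682 zt [ 0.001   0.0006 -1.    ] F [ 0.1931 -0.6954 -0.2301] T [0.0224 0.038  0.0078] g 0.0501
q [-0.0736  0.3534 -0.7605  1.8804  0.2845  1.0174 -0.8571]
to (0.434, 0.3013, 0.22) tool cm [-0.025 -0.034  0.205] rows>= 0.03380583959631638
to (0.434, 0.3013, 0.137) tool cm [0.  0.  8.3] rows>= 1.3387096774193545
[[235.3374 136.9214]] [[173.4972 164.1696]]
[[235.4853 140.6881]] [[174.1709 167.6724]]
```

View pics/sC.png

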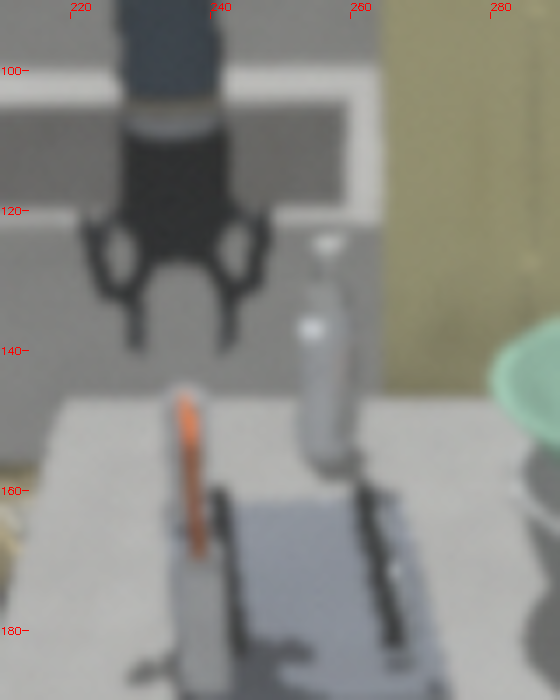

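View pics/tC.png

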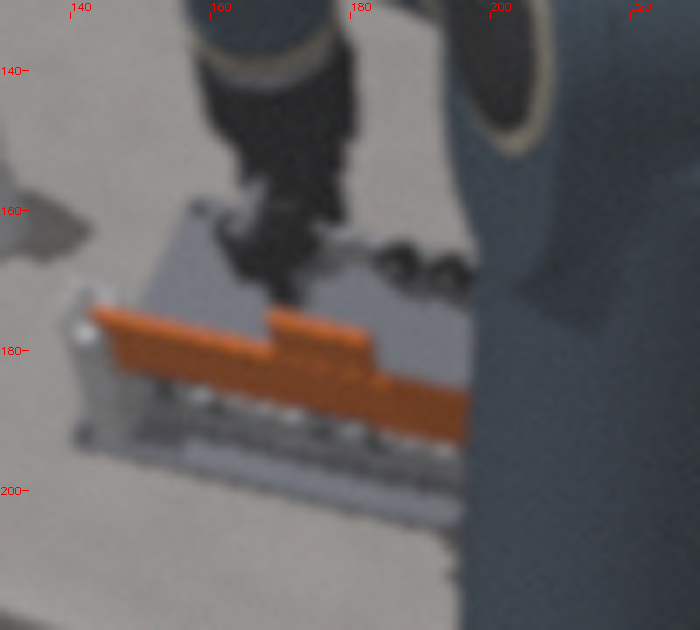

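Run:
```python
from h import *
s=avg("side",8).astype(float);t=avg("top",8).astype(float)
ora=lambda im: im[...,0]-im[...,2]
print("side")
for r in range(146,170,2): 
    v=ora(s)[r,228:246]; w=np.clip(v-15,0,None); print(r,np.round((w*np.arange(228,246)).sum()/w.sum(),2),np.round(v[2:15]).astype(int))
print("top")
for c in(150,158,164,170,173,176,179,182,186,192): print(c,[int(x) for x in ora(t)[168:196,c]])
for X in [(.4343,.3016,.147),(.4393,.3016,.147)]:
    a=.0976
    for d,z in((-.03,.147),(0,.147),(.03,.147),(-.138,.115),(-.1,.115)):
        for th in(-.004,.004):
            Y=np.array([X[0]+d*np.sin(a)+th*np.cos(a),X[1]-d*np.cos(a)+th*np.sin(a),z]); print(X[0],d,th,proj("top",Y)[0],proj("side",Y)[0])
```

```text
side
146 235.89 [ 1  2  1 -1  4 23 38 19  1 -1  1  1  1]
148 236.16 [ 2  2  1  0  8 48 90 67 19  2  0  1  1]
150 236.52 [  1   2   2  -1   5  41 101 105  42   5   2   1   2]
152 236.7 [ 2  2  1  0  2 24 80 96 43  7  2  2  2]
154 236.85 [ 2  2  1  0 -1 12 48 64 33  7  1  2  1]
156 236.94 [ 2  2  2  1 -1  9 38 56 33  7  1  2  2]
158 237.0 [ 2  2  2  0 -1  6 31 52 31  7  1  2  2]
160 237.07 [ 2  2  2  1 -1  6 29 49 34 10  2  1  1]
162 237.27 [ 2  2  1 -1 -2  2 21 46 37 10 -2 -1 -4]
164 237.55 [ 2  2  1 -2 -6 -3 12 41 44 16  1 -2 -5]
166 237.81 [ 2  1  0 -3 -9 -9  5 36 49 24  3 -2 -5]
168 237.93 [ 1  1  1 -3 -8 -9  0 25 43 22  2 -3 -3]
top
150 [5, 3, 2, -1, -5, -4, 26, 86, 118, 98, 74, 76, 76, 74, 58, 22, 0, -2, -1, -1, -2, -2, -2, -4, -4, -8, -8, -4]
158 [-9, -10, -9, -9, -9, -11, -12, -5, 33, 94, 117, 94, 76, 75, 75, 73, 43, 8, -4, -3, -2, -2, -3, -4, -6, -9, -10, -11]
164 [-2, -4, -6, -9, -10, -9, -10, -11, -9, 19, 77, 117, 101, 75, 74, 75, 76, 65, 40, 15, 2, -2, -2, -3, -4, -5, -7, -10]
170 [-1, -1, 0, -1, 0, 25, 78, 120, 116, 87, 75, 78, 82, 85, 78, 76, 76, 77, 74, 53, 22, 2, -2, -1
[... 1208 characters left out ...]

0.4343 -0.1 -0.004 [152.038 177.328] [234.6606 148.831 ]
0.4343 -0.1 0.004 [152.8466 175.7363] [236.1723 148.7632]
0.4393 -0.03 -0.004 [168.6641 175.1023] [235.8657 148.5255]
0.4393 -0.03 0.004 [169.4476 173.4849] [237.4364 148.4552]
0.4393 0 -0.004 [176.1761 176.8257] [236.083  150.9024]
0.4393 0 0.004 [176.9429 175.199 ] [237.6751 150.8306]
0.4393 0.03 -0.004 [183.7366 178.5598] [236.3065 153.3454]
0.4393 0.03 0.004 [184.4866 176.9238] [237.9206 153.272 ]
0.4393 -0.138 -0.004 [143.482  174.2384] [235.3517 146.0091]
0.4393 -0.138 0.004 [144.3072 172.6628] [236.8389 145.9431]
0.4393 -0.1 -0.004 [152.6596 176.3644] [235.6043 148.8255]
0.4393 -0.1 0.004 [153.4656 174.7774] [237.1159 148.7578]
```

Request:
send_rows([
  [0,0.2,2.5,0,0,0,5],
  [0,0,2.5,0,0,0,5],
  [0,0,2,0,0,0,4],
  [0,0,1.5,0,0,0,3],
  [0,0,0,0,0,0,2],
  [0,0,0,0,0,0,2],
  [0,0,0,0,0,0,1.5],
  [0,0,0,0,0,0,1.5],
], grip_force=20)

```text
t: 6.85
position: [0.4362, 0.3017, 0.1369]
tcp_rot: [0.672, 0.741, 0.001, 0.0]
wrist_force: [-0.5, 0.1, -0.2]
grip_width: 0.0148
```

Run:
```python
from h import *
o,R=st()
s=avg("side",4);t=avg("top",4)
crop(s,"sD",215,120,265,180,10)
```

```text
t 6.85 p [0.4362 0.3017 0.1369] phi 1.6687 zt [ 0.0011  0.0004 -1.    ] F [-0.4542  0.0657 -0.1602] T [-0.0026  0.0271 -0.    ] g 0.0148
q [-0.1339  0.4619 -0.7025  1.9601  0.3917  0.8564 -0.9484]
```

View pics/sD.png

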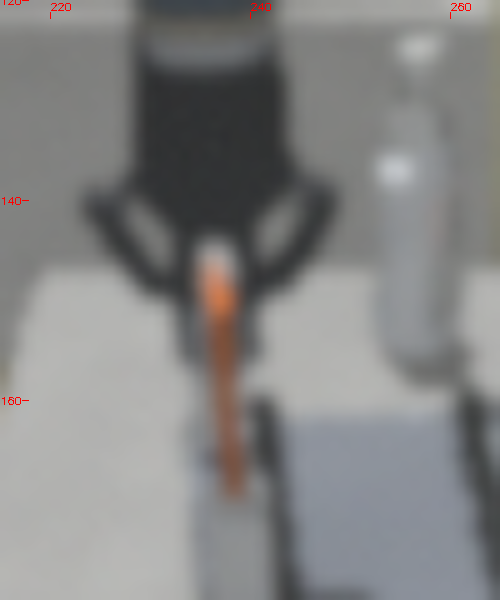

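Request:
send_rows([
  [0,0,0,0,0,0,1.1],
  [0,0,0,0,0,0,0.9],
  [0,0,0,0,0,0,0.7],
  [0,0,0,0,0,0,0.5],
], grip_force=25)

```text
t: 7.75
position: [0.4369, 0.3016, 0.1364]
tcp_rot: [0.672, 0.741, 0.001, 0.0]
wrist_force: [4.6, -0.4, -1.6]
grip_width: 0.0077
```

```bash
python3 -c "
from h import *
st()"
```

```text
t 7.75 p [0.4369 0.3016 0.1364] phi 1.6686 zt [ 0.0017  0.0007 -1.    ] F [ 4.5926 -0.4083 -1.5815] T [ 0.1355 -1.0072  0.0472] g 0.0077
q [-0.1339  0.4628 -0.7016  1.9598  0.3927  0.8553 -0.9484]
```

Request:
send_rows([
  [0,0.1,0,0,0,0,0.3],
  [0,0,0,0,0,0,0.3],
], grip_force=60)

```text
t: 8.0
position: [0.437, 0.3016, 0.1364]
tcp_rot: [0.672, 0.741, 0.0, 0.0]
wrist_force: [1.8, -0.3, -0.1]
grip_width: 0.0073
```

```bash
python3 -c "
from h import *
st()"
```

```text
t 8.0 p [0.437  0.3016 0.1364] phi 1.6688 zt [ 0.0001 -0.0001 -1.    ] F [ 1.8464 -0.2728 -0.059 ] T [-0.0193 -0.6082  0.0202] g 0.0073
q [-0.1339  0.4638 -0.7018  1.9585  0.3921  0.8574 -0.9475]
```

Request:
send_rows([
  [0,0,-0.5,0,0,0,0.3],
  [0,0,-1,0,0,0,0.3],
  [0,0,-1.2,0,0,0,0.3],
  [0,0,-1.5,0,0,0,0.3],
  [0,0,-1.8,0,0,0,0.3],
  [0,0,-2,0,0,0,0.3],
  [0,0,-2,0,0,0,0.3],
  [0,0,-2,0,0,0,0.3],
  [0,0,-2,0,0,0,0.3],
  [0,0,-2,0,0,0,0.3],
  [0,0,0,0,0,0,0.3],
])

```text
t: 9.38
position: [0.4365, 0.3025, 0.2983]
tcp_rot: [0.671, 0.741, 0.001, 0.0]
wrist_force: [0.0, 0.0, -1.9]
grip_width: 0.0072
```

Run:
```python
from h import *
o,R=st()
s=avg("side",6);t=avg("top",6);cv2.imwrite("pics/tE.png",t[:,:,::-1]);cv2.imwrite("pics/sE.png",s[:,:,::-1])
crop(s,"sE1",215,110,285,200,8);crop(t,"tE1",130,110,240,220,7)
```

```text
t 9.38 p [0.4365 0.3025 0.2983] phi 1.6694 zt [ 0.0022  0.0016 -1.    ] F [ 0.0033  0.0331 -1.9064] T [-0.0447  0.0062  0.0265] g 0.0072
q [-0.0341  0.2801 -0.7904  1.7799  0.2157  1.1678 -0.7913]
```

View pics/sE1.png

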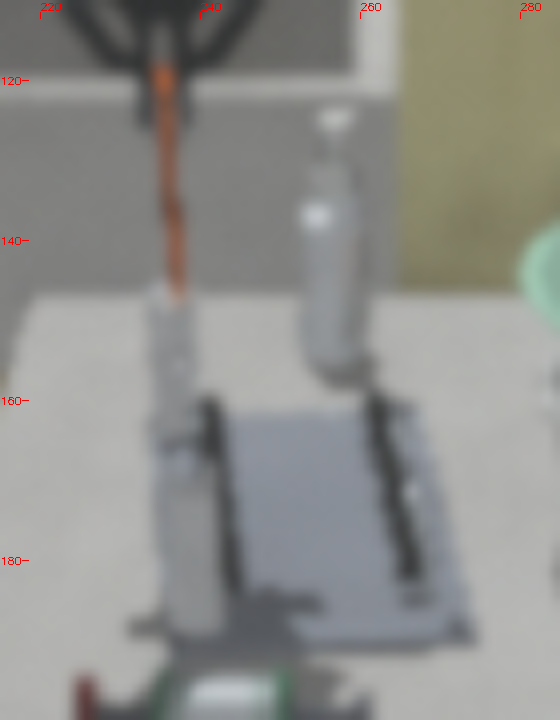

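View pics/tE1.png

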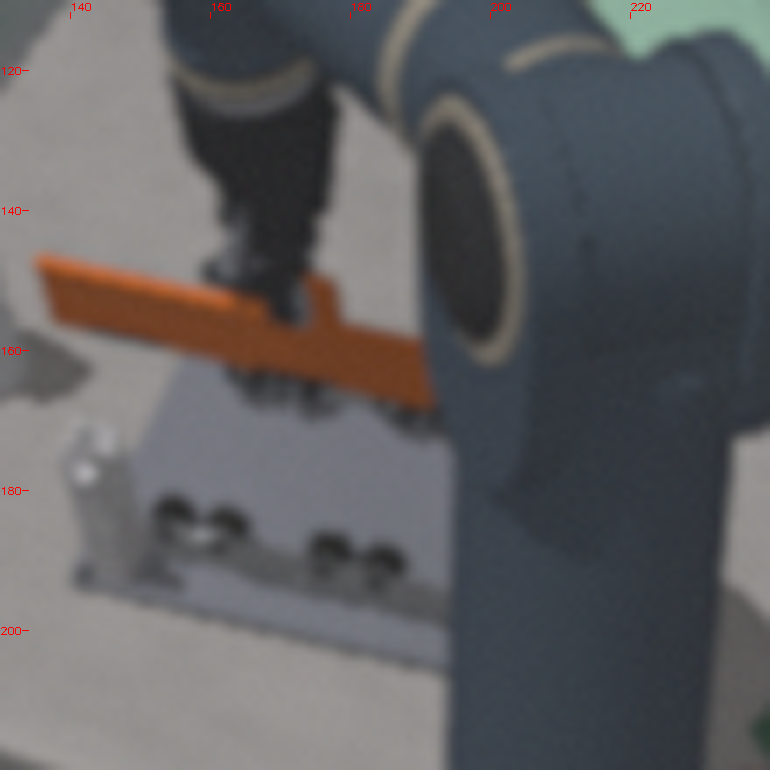

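Run:
```python
from h import *
t=cv2.imread("pics/tE.png")[:,:,::-1];s=cv2.imread("pics/sE.png")[:,:,::-1]
crop(t,"tE2",270,150,370,220,8);crop(s,"sE2",270,190,310,265,8)
```

```text
(no output)
```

View pics/tE2.png

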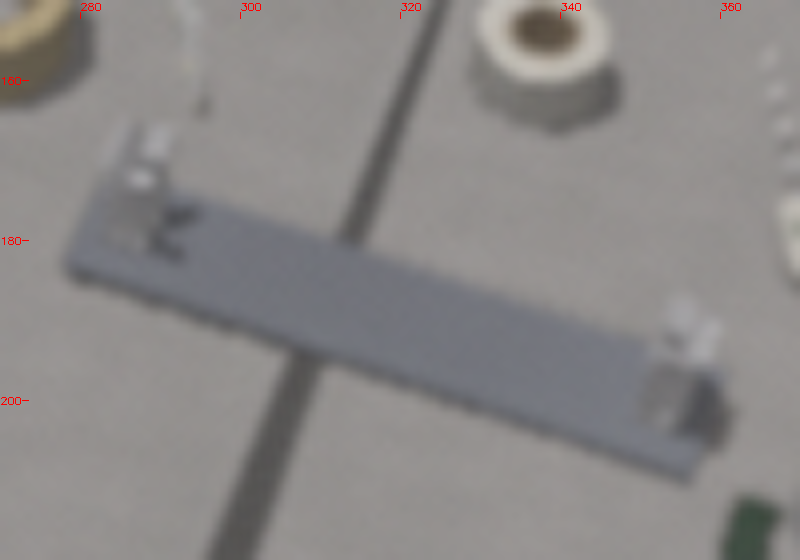

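View pics/sE2.png

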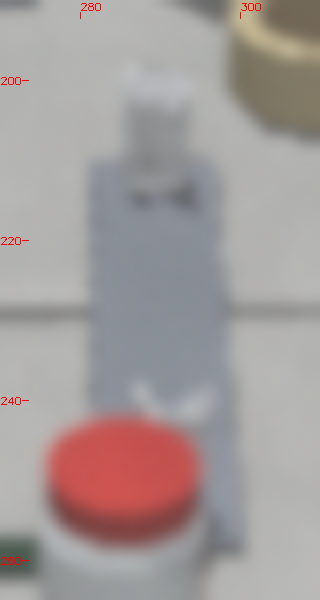

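Run:
```python
from h import *
from scipy.optimize import least_squares
# holder y axis guess: world frame yaw ~0 (or pi); corners (x,y) with y to world +y
obs=[("top",(278.1,182.8),(-35,165)),("top",(356.6,208.3),(-35,-165)),("top",(286.0,165.0),(35,165)),("top",(360.5,193),(35,-165)),
("side",(281.2,210),(-35,165)),("side",(297.8,210),(35,165)),("side",(300.4,258.5),(35,-165))]
def f(p,o):
    a=p[2];R=np.array([[np.cos(a),-np.sin(a)],[np.sin(a),np.cos(a)]])
    return np.concatenate([proj(n,np.r_[R@(np.array(m)/1000)+p[:2],p[3]])[0]-uv for n,uv,m in o])
for nm,sel in(("all",obs),("top",obs[:4]),("top3",obs[:3]),("side",obs[4:])):
    for z in (.010,.014):
        r=least_squares(lambda p:f(np.r_[p,z],sel),[.68,-.19,-.03]); print(nm,z,r.x,np.round(r.fun,2))
p=np.r_[least_squares(lambda p:f(np.r_[p,.012],obs),[.68,-.19,-.03]).x]
a=p[2]
for y in(-.134,.134):
    for x in(-.01,.01):
        X=[p[0]+np.cos(a)*x-np.sin(a)*y,p[1]+np.sin(a)*x+np.cos(a)*y,.078];print(x,y,proj("top",X)[0],proj("side",X)[0])
```

```text
all 0.01 [ 0.6845 -0.1966 -0.043 ] [ 0.01 -1.74  0.03 -0.06 -1.63  3.76  1.03  1.93  1.37 -0.55  0.58 -0.24
  1.19 -0.67]
all 0.014 [ 0.6829 -0.1979 -0.0443] [ 0.25 -1.99  0.42 -0.17 -1.36  3.5   1.45  1.79  1.09 -1.16  0.33 -0.83
  0.78 -1.26]
top 0.01 [ 0.6894 -0.1957 -0.0479] [ 0.23 -2.85 -0.   -0.95 -1.34  2.72  1.08  1.1 ]
top 0.014 [ 0.6864 -0.196  -0.0482] [ 0.12 -2.89  0.08 -0.9  -1.43  2.65  1.18  1.12]
top3 0.01 [ 0.6873 -0.1977 -0.0608] [ 0.63 -2.75  0.1  -0.03 -0.75  2.89]
top3 0.014 [ 0.6843 -0.1982 -0.0611] [ 0.55 -2.78  0.22  0.04 -0.8   2.83]
side 0.01 [ 0.6799 -0.2001 -0.0432] [ 0.37 -0.12 -0.39  0.2   0.01 -0.04]
side 0.014 [ 0.6793 -0.2056 -0.0437] [ 0.34 -0.21 -0.36  0.11  0.02  0.08]
-0.01 -0.134 [353.9632 190.833 ] [289.6763 237.8722]
0.01 -0.134 [355.4284 187.0078] [295.1257 237.9956]
-0.01 0.134 [288.6871 168.7093] [288.6415 200.1364]
0.01 0.134 [290.4887 165.1307] [293.3282 200.229 ]
```

Run:
```python
from h import *
from scipy.optimize import least_squares
t=cv2.imread("pics/tE.png").astype(float);s=cv2.imread("pics/sE.png").astype(float)
# bluish-grey measure: b-r ; edges where crosses half
bt=t[...,0]-t[...,2]; bs=s[...,0]-s[...,2]
def col(im,c,r0,r1): 
    return [int(x) for x in im[r0:r1,c]]
for c in(300,310,320,330,340): print("top col",c,"from 165",col(bt,c,165,215))
for r in(214,220,226,234,238): print("side row",r,"from 274",[int(x) for x in bs[r,274:306]])
```

```text
top col 300 from 165 [-5, -4, -6, -6, -6, -4, -4, -5, -6, -6, -2, 3, 8, 9, 9, 8, 9, 8, 9, 9, 8, 10, 9, 9, 9, 5, 0, -5, -5, -5, -5, -4, -6, -4, -5, -4, -4, -5, -5, -6, -4, -4, -4, -3, -3, -3, -4, -2, -3, -1]
top col 310 from 165 [-6, -5, -4, -5, -5, -4, -5, -5, -5, -4, -5, -4, -5, -5, 2, 8, 9, 10, 9, 9, 9, 9, 9, 9, 9, 9, 9, 9, 8, 4, -2, -5, -4, -4, -3, -4, -5, -4, -5, -5, -4, -5, -6, -6, -4, -4, -5, -4, -5, -4]
top col 320 from 165 [-4, -3, -3, -5, -5, -5, -6, -6, -6, -5, -5, -5, -4, -6, -6, -6, -4, -1, 5, 9, 9, 8, 9, 9, 10, 9, 9, 9, 9, 9, 9, 9, 5, 0, -4, -5, -5, -5, -5, -5, -5, -5, -5, -6, -5, -6, -6, -4, -4, -5]
top col 330 from 165 [-6, -5, -5, -5, -5, -5, -6, -4, -6, -6, -4, -5, -4, -5, -5, -5, -4, -5, -5, -4, -2, 2, 8, 9, 9, 9, 10, 10, 9, 9, 9, 10, 10, 10, 8, 7, 1, -3, -5, -5, -5, -5, -5, -5, -4, -6, -5, -5, -5, -5]
top col 340 from 165 [-4, -5, -5, -6, -5, -6, -6, -6, -6, -5, -6, -6, -6, -6, -5, -6, -6, -5, -4, -5, -5, -6, -5, -3, 2, 7, 10, 10, 10, 10, 10, 10, 11, 9, 10, 10, 10, 9, 7, 3, -3, -6, -5, -5, -5, -5, -5, -6, -5, -6]
side row 214 from 274 [-1, -1, -2, -2, -2, -2, 0, 7, 13, 14, 13, 12, 10, 7, 8, 10, 8, 8, 7, 8, 11, 13, 10, 5, -1, -2, -2, -2, -2, -2, -1, -1]
side row 220 from 274 [-1, -2, -3, -2, -2, -1, 0, 6, 12, 13, 14, 14, 14, 15, 14, 14, 14, 13, 13, 13, 14, 14, 13, 7, 1, -2, -2, -2, -2, -2, -3, -2]
side row 226 from 274 [-2, -2, -2, -2, -1, -2, -1, 5, 11, 13, 14, 14, 14, 14, 13, 13, 14, 14, 14, 14, 14, 13, 13, 10, 3, 0, -1, -2, -2, -2, -3, -3]
side row 234 from 274 [-2, -2, -2, -1, -2, -2, 0, 5, 11, 14, 14, 15, 14, 14, 15, 14, 14, 14, 14, 14, 14, 14, 15, 13, 8, 1, -2, -2, -3, -2, -2, -1]
side row 238 from 274 [-3, -2, -2, -2, -2, -2, 0, 5, 11, 15, 15, 13, 11, 9, 10, 12, 14, 14, 14, 12, 10, 10, 11, 12, 9, 3, 0, -2, -2, -2, -2, -2]
```

Run:
```python
from h import *
from scipy.optimize import least_squares
from scipy.ndimage import map_coordinates
t=cv2.imread("pics/tE.png").astype(float);s=cv2.imread("pics/sE.png").astype(float)
bt=t[...,0]-t[...,2]; bs=s[...,0]-s[...,2]
for off in(2,3.5,5):
  for u0 in(274,350):
    u=np.arange(u0,u0+14);v=183.2+(u-300)*.3345+off
    print(off,u0,np.round(map_coordinates(bt,[v,u],order=1)).astype(int))
for c in(284,295): print(c,[int(x) for x in bs[203:216,c]])
for c in(297,298,299): print(c,[int(x) for x in bs[250:264,c]])
L=[("top",(c,v),0,35,.013) for c,v in zip((300,310,320,330,340),(175.8,179,182.5,186,189))]
L+=[("top",(c,v),0,-35,.006) for c,v in zip((300,310,320,330,340),(190.6,194.3,197.6,200.85,204.1))]
L+=[("side",(u,v),0,-35,.008) for v,u in zip((214,220,226,234,238),(280.9,280.95,281.1,281.2,281.2))]
L+=[("side",(u,v),0,35,.013) for v,u in zip((214,220,226,234,238),(296.8,297.1,297.6,298.3,298.5))]
def f(p,L):
    a=p[1];r=[]
    for n,uv,_,x,z in L:
        X=onz(n,uv,z); r.append(((X[0]-p[0])*np.cos(a)+(X[1]+.197)*np.sin(a))*1000-x)
    return r
for nm,S in(("all",L),("top",L[:10]),("side",L[10:])):
    r=least_squares(f,[.68,-.04],args=(S,));print(nm,r.x,np.round(r.fun,1))
```

```text
2 274 [-5 -6 -6 -4 -5  1  7  8  7  4  3  3  3  4]
2 350 [ 2  2  2  2  4  5  7  5  0 -3 -5 -5 -5 -5]
3.5 274 [-5 -5 -6 -5 -2  4  9  9  8  8  8  8  8  9]
3.5 350 [ 7  8  7  8  8  9  8  4 -3 -5 -5 -4 -5 -5]
5 274 [-5 -6 -5 -3  1  8 10 10 10 10  9  9 10 10]
5 350 [ 8  9  8 10 10 10  7  0 -4 -6 -6 -5 -6 -5]
284 [-1, -1, -1, -1, -1, 0, 4, 8, 12, 13, 13, 13, 14]
295 [-1, -1, -2, -2, -3, -2, 1, 8, 12, 13, 13, 13, 13]
297 [13, 13, 14, 14, 13, 10, 11, 10, 5, 1, -1, -2, -3, -3]
298 [13, 13, 13, 13, 13, 13, 12, 10, 5, 1, -2, -2, -2, -2]
299 [10, 9, 9, 10, 10, 10, 10, 9, 4, 0, -3, -2, -2, -2]
all [ 0.677  -0.0346] [-2.6 -2.  -2.9 -3.7 -2.1  1.8  0.4  0.8  1.5  2.1  1.3  1.3  1.6  1.7
  1.5  0.2 -0.5 -0.3  0.1 -0.2]
top [ 0.6763 -0.0274] [-1.2 -0.9 -2.1 -3.3 -2.   3.   1.2  1.4  1.8  2.1]
side [ 0.6776 -0.0343] [ 0.7  0.6  1.   1.   0.8 -0.5 -1.2 -0.9 -0.5 -0.9]
```

Run:
```python
from h import *
a=-.031
for uv in((278.2,180.9),(278.75,179.6),(356.65,207.15),(357.15,205.8)):
    X=onz("top",uv,.010); d=X[:2]-[.677,-.197]; print(X, -np.sin(a)*d[0]+np.cos(a)*d[1])
for uv in((284,209.2),(295,209.7),(298,257.8)):
    X=onz("side",uv,.010); d=X[:2]-[.677,-.197]; print("s",X, -np.sin(a)*d[0]+np.cos(a)*d[1])
# plate in hand, from tE
zb=.2983-.1364+.065
print("L end",onz("top",(135,146.7),zb+.05),"tab R",onz("top",(178.3,149.7),zb+.082))
for d,z in((-.138,.05),(.03,.082)):
    for off in(-.004,0,.004):
        b=1.6694-np.pi/2
        print(d,off,proj("top",[.4365+ (d+off)*np.sin(b),.3025-(d+off)*np.cos(b),zb+z])[0])
```

```text
[ 0.6575 -0.0303  0.01  ] 0.16600300011621819
[ 0.6646 -0.0302  0.01  ] 0.16633642828795894
[ 0.6475 -0.3588  0.01  ] -0.16261956619647436
[ 0.6545 -0.3591  0.01  ] -0.16270736642541797
s [ 0.6631 -0.0282  0.01  ] 0.16824047567083425
s [ 0.7116 -0.0326  0.01  ] 0.16536819880570983
s [ 0.6991 -0.3627  0.01  ] -0.16489607591139055
L end [0.4184 0.4395 0.2769] tab R [0.438  0.2731 0.3089]
-0.138 -0.004 [134.5173 145.573 ]
-0.138 0 [135.5456 145.7983]
-0.138 0.004 [136.5748 146.0239]
0.03 -0.004 [177.514 149.202]
0.03 0 [178.5997 149.4379]
0.03 0.004 [179.6865 149.674 ]
```

Request:
send_rows([
  [-2,0.7,0,0,0,0,0.3],
  [-4.5,1.6,0,0,0,0,0.3],
  [-5,1.8,0,0,0,0,0.3],
  [-5,1.9,0,0,0,0,0.3],
  [-5,1.9,0,0,0,0,0.3],
  [-5,1.9,0,0,0,0,0.3],
  [-5,1.9,0,0,0,0,0.3],
  [-5,1.9,0,0,0,0,0.3],
  [-5,1.9,0,0,0,0,0.3],
  [-4.5,1.6,0,0,0,0,0.3],
  [-4,1.3,0,0,0,0,0.3],
  [-2,0.6,0,0,0,0,0.3],
])

```text
t: 11.48
position: [0.6771, -0.2004, 0.2954]
tcp_rot: [0.673, 0.74, -0.0, -0.0]
wrist_force: [0.2, -0.3, -1.9]
grip_width: 0.0069
```

Request:
send_rows([
  [0,0,1,0,0,0.065,0.3],
  [0,0,1,0,0,0.064,0.3],
  [0,0,1,0,0,0,0.3],
  [0,0,0,0,0,0,0.3],
])

```text
t: 11.98
position: [0.6764, -0.1964, 0.2653]
tcp_rot: [0.717, 0.697, -0.0, -0.001]
wrist_force: [-0.1, 0.3, -1.8]
grip_width: 0.007
```

Run:
```python
from h import *
o,R=st()
go(o["position"],1.54,(.677,-.197,.22),(.677,-.197,.0954))
s=avg("side",6);t=avg("top",6);cv2.imwrite("pics/tF.png",t[:,:,::-1]);cv2.imwrite("pics/sF.png",s[:,:,::-1])
crop(s,"sF1",250,130,340,270,4);crop(t,"tF1",250,100,390,220,5)
```

```text
t 11.97 p [ 0.6764 -0.1964  0.2653] phi 1.5419 zt [-0.002   0.0007 -1.    ] F [-0.078   0.2788 -1.7906] T [0.0387 0.0068 0.0014] g 0.007
q [ 0.5503  0.5594 -0.5136  1.4135  0.2784  1.2432 -0.0168]
to (0.677, -0.197, 0.22) tool cm [-0.054  0.066  4.532] rows>= 0.7311127142166547
to (0.677, -0.197, 0.0954) tool cm [ 0.    0.   12.46] rows>= 2.009677419354839
```

View pics/sF1.png

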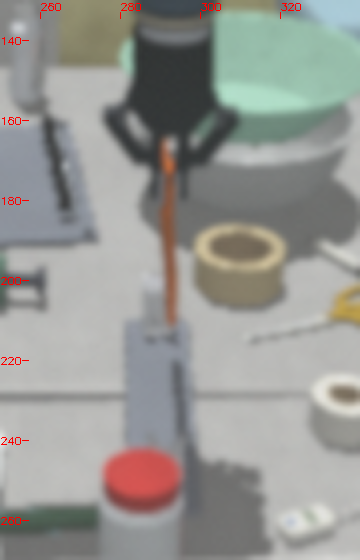

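View pics/tF1.png

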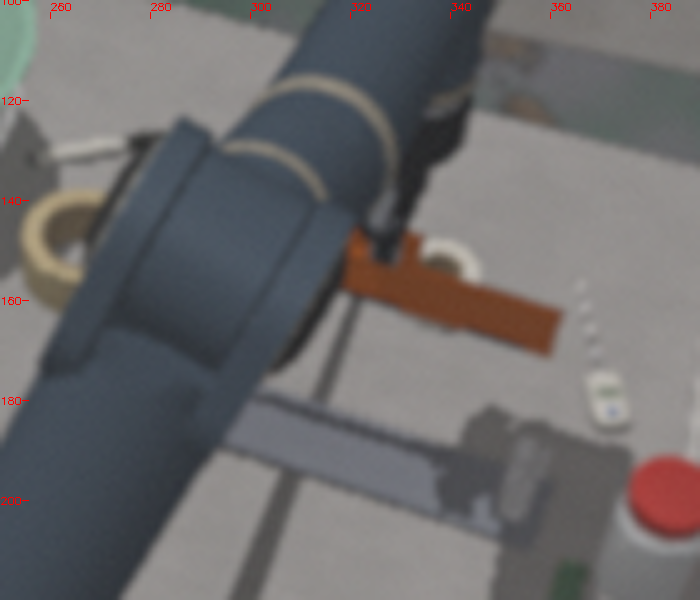

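Request:
send_rows([
  [-0.05,0.07,2,0,0,0,0.3],
  [0,0,2.5,0,0,0,0.3],
  [0,0,2.5,0,0,0,0.3],
  [0,0,2,0,0,0,0.3],
  [0,0,0,0,0,0,0.3],
  [0,0,0,0,0,0,0.3],
])

```text
t: 13.32
position: [0.6782, -0.1978, 0.177]
tcp_rot: [0.718, 0.696, 0.0, 0.001]
wrist_force: [0.0, 0.1, -0.9]
grip_width: 0.0068
```

Run:
```python
from h import *
o,R=st()
s=avg("side",6);t=avg("top",6);cv2.imwrite("pics/tG.png",t[:,:,::-1]);cv2.imwrite("pics/sG.png",s[:,:,::-1])
crop(s,"sG1",265,170,320,250,9);crop(t,"tG1",300,150,370,220,9)
```

```text
t 13.32 p [ 0.6782 -0.1978  0.177 ] phi 1.5399 zt [ 0.0014 -0.0002 -1.    ] F [ 0.014   0.0949 -0.9478] T [ 0.034  -0.0149  0.0073] g 0.0068
q [ 0.5416  0.6308 -0.4924  1.504   0.3206  1.0861 -0.0512]
```

View pics/sG1.png

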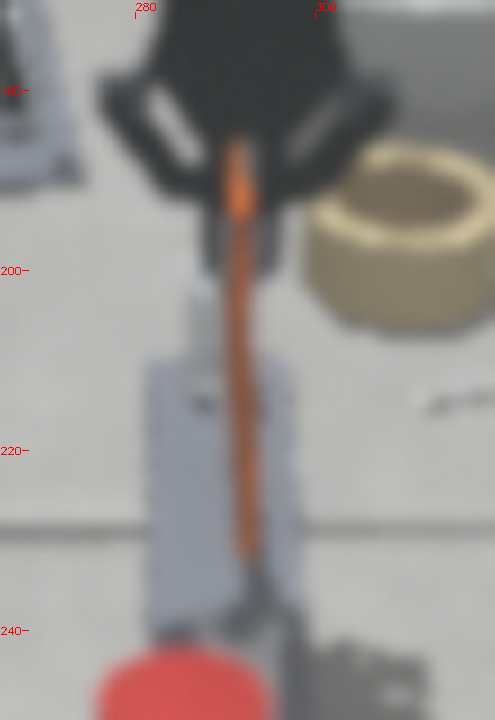

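View pics/tG1.png

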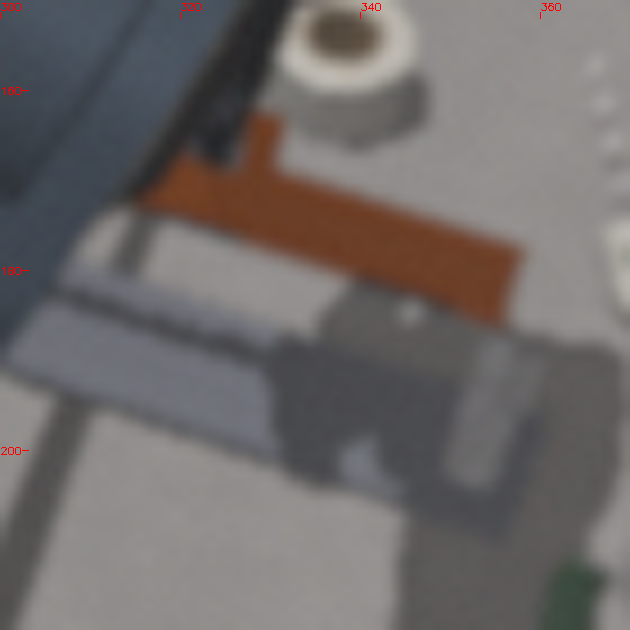

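Run:
```python
from h import *
a=-.031
def H(x,y,z): return [.677+np.cos(a)*x-np.sin(a)*y,-.1955+np.sin(a)*x+np.cos(a)*y,z]
for z in(.03,.078): print("farpost",z,proj("side",H(0,.134,z)),proj("top",H(0,.134,z)),"near",proj("side",H(0,-.134,z)),proj("top",H(0,-.134,z)))
# plate predicted from TCP
p=np.array([.6782,-.1978]);b=1.5399-np.pi/2;zb=.177-.0714
for y,z in((-.138,0),(-.138,.05),(.03,.082),(-.03,.082),(.138,.05)): print("plate",y,z,[proj(n,[p[0]-np.sin(b)*y,p[1]+np.cos(b)*y,zb+z])[0] for n in("side","top")])
s=cv2.imread("pics/sG.png").astype(float); o=s[...,2]-s[...,0]
for r in(190,194,200,205,210,215,220,225,228,231,232,233,234): 
    w=np.clip(o[r,283:300]-25,0,None); print(r,(w*np.arange(283,300)).sum()/max(w.sum(),1e-9), int(o[r].max()))
s=cv2.imread("pics/sE.png").astype(float).mean(2)
for r in(199,201,203,205,207,209): print(r,s[r,280:300].astype(int))
```

```text
farpost 0.03 [[288.6514 209.4332]] [[287.6908 175.7996]] near [[290.5538 247.9684]] [[351.8146 197.0376]]
farpost 0.078 [[289.0005 199.9671]] [[288.4838 168.3132]] near [[291.015  237.6613]] [[353.9567 189.7578]]
plate -0.138 0 [array([291.6952, 232.5826]), array([356.9116, 185.7049])]
plate -0.138 0.05 [array([292.2031, 221.1811]), array([359.3267, 177.6063])]
plate 0.03 0.082 [array([290.9742, 190.0055]), array([317.2867, 158.3188])]
plate -0.03 0.082 [array([291.4988, 197.9065]), array([332.6878, 163.2217])]
plate 0.138 0.05 [array([289.8648, 183.8655]), array([289.5188, 155.1928])]
190 291.0497237569061 103
194 291.3222222222222 70
200 291.28395061728395 67
205 291.0131578947368 96
210 291.1714285714286 78
215 291.61764705882354 58
220 291.86301369863014 64
225 292.0483870967742 62
228 292.08196721311475 61
231 292.1666666666667 56
232 0.0 56
233 0.0 56
234 0.0 56
199 [179 179 180 180 182 184 187 183 180 180 180 181 182 178 177 176 174 164
 140 118]
201 [179 179 181 181 179 177 177 179 181 180 182 183 184 183 181 178 177 168
 149 126]
203 [177 178 180 179 176 166 156 155 155 156 162 168 164 163 172 177 178 177
 173 160]
205 [177 176 178 177 174 162 149 143 142 144 145 145 147 158 170 175 176 177
 178 176]
207 [176 177 177 177 173 163 150 142 141 142 146 148 151 160 170 173 175 176
 177 178]
209 [175 171 169 166 162 151 143 137 133 137 140 142 144 149 155 161 168 174
 176 176]
```

Run:
```python
from h import *
t=cv2.imread("pics/tG.png").astype(float);o=t[...,2]-t[...,0]
for r in(160,162,164): print(r,"from 322",o[r,322:338].astype(int))
for r in(178,180,182,184): print(r,"from 348",o[r,348:364].astype(int))
t=cv2.imread("pics/tE.png").astype(float);o=t[...,2]-t[...,0]
for r in(150,152,154): print("E",r,"from 172",o[r,172:186].astype(int))
for r in(147,149,151,153): print("E",r,"from 130",o[r,130:144].astype(int))
def edge(p,phi,y,z0,z1,n="top"):
    b=phi-np.pi/2; return [proj(n,[p[0]-np.sin(b)*y,p[1]+np.cos(b)*y,p[2]-.0714+z])[0] for z in(z0,z1)]
p=(.6782,-.1978,.177);print(edge(p,1.5399,-.03,.05,.082),edge(p,1.5399,-.138,0,.05))
p=(.4365,.3025,.2983);print(edge(p,1.6694,-.03,.05,.082),edge(p,1.6694,.138,0,.05))
```

```text
160 from 322 [ 0  0 -2 -3 -3 -2  2  3  5  4  5  4  5  7  8  7]
162 from 322 [-2 -3 -5 -4  0 15 30 30 26 17  7  5  5  7  6  6]
164 from 322 [-4 -2 -3 -3  9 34 64 73 63 35 11  6  5  6  6  6]
178 from 348 [66 67 67 68 70 68 70 70 63 45 22  8  5  5  5  5]
180 from 348 [68 68 67 66 67 65 66 66 52 28  9  4  5  5  5  5]
182 from 348 [57 63 67 66 68 67 68 58 38 17  6  5  5  6  5  5]
184 from 348 [ 9 16 30 46 58 63 64 51 27 10  5  5  4  5  6  5]
E 150 from 172 [ 6 31 58 68 57 37 17  8  4  5  6  5  4  4]
E 152 from 172 [-3 12 42 69 75 56 30 13  5  4  4  5  6  5]
E 154 from 172 [-5  6 31 60 74 64 36 14  6  5  4  6  5  5]
E 147 from 130 [  4   5   5   9  33  75 109 110 102  95  82  66  49  37]
E 149 from 130 [  3   5   5   6  12  29  57  82  92  97 104 106 112 121]
E 151 from 130 [ 3  4  5  5  6 17 40 66 76 75 74 74 74 75]
E 153 from 130 [ 1  4  4  4  5  9 24 49 72 78 74 76 76 75]
[array([331.5031, 168.6554]), array([332.6878, 163.2217])] [array([356.9116, 185.7049]), array([359.3267, 177.6063])]
[array([179.6381, 155.4719]), array([178.5997, 149.4379])] [array([138.0609, 154.9251]), array([135.5456, 145.7983])]
```

Request:
send_rows([
  [-0.3,0,1,0,0,0,0.3],
  [0,0,1,0,0,0,0.3],
  [0,0,1,0,0,0,0.3],
  [0,0,0.5,0,0,0,0.3],
  [0,0,0.5,0,0,0,0.3],
  [0,0,0,0,0,0,0.3],
])

```text
t: 14.68
position: [0.6774, -0.2008, 0.136]
tcp_rot: [0.718, 0.696, -0.0, -0.0]
wrist_force: [0.8, -0.8, -1.7]
grip_width: 0.0067
```

Run:
```python
from h import *
st()
s=avg("side",4);t=avg("top",4)
crop(s,"sH",265,180,320,250,8);crop(t,"tH",300,150,370,220,8)
```

```text
t 14.68 p [ 0.6774 -0.2008  0.136 ] phi 1.54 zt [-0.0005  0.0001 -1.    ] F [ 0.7858 -0.7533 -1.7307] T [ 0.0328  0.0046 -0.0177] g 0.0067
q [ 0.5375  0.6706 -0.4784  1.5357  0.3424  1.0199 -0.0639]
```

View pics/tH.png

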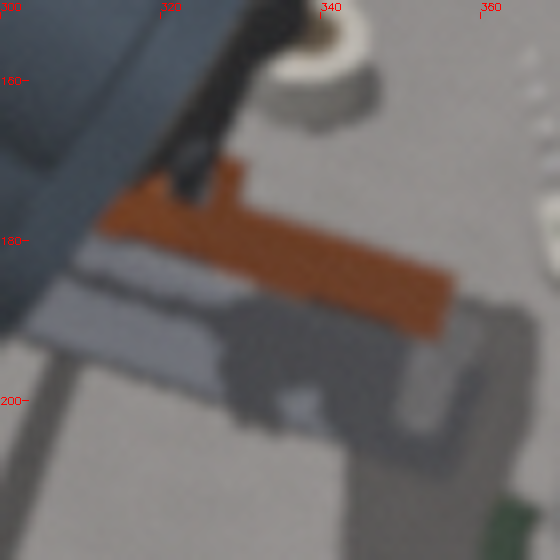

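View pics/sH.png

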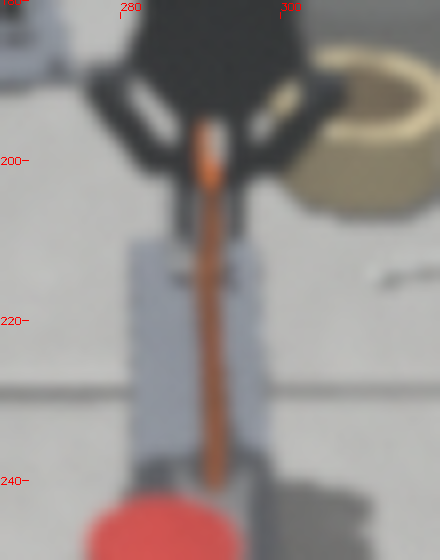

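Request:
send_rows([
  [0,0,0.4,0,0,0,0.3],
  [0,0,0.4,0,0,0,0.3],
  [0,0,0.4,0,0,0,0.3],
  [0,0,0,0,0,0,0.3],
])

```text
t: 15.58
position: [0.6771, -0.2008, 0.1237]
tcp_rot: [0.718, 0.696, -0.0, -0.0]
wrist_force: [-0.3, 0.2, -2.4]
grip_width: 0.0072
```

Request:
send_rows([
  [0,0,0.5,0,0,0,0.3],
  [0,0,0.5,0,0,0,0.3],
  [0,0,0.5,0,0,0,0.3],
  [0,0,0.4,0,0,0,0.3],
  [0,0,0,0,0,0,0.3],
])

```text
t: 16.2
position: [0.6772, -0.2008, 0.1048]
tcp_rot: [0.718, 0.696, -0.0, -0.0]
wrist_force: [0.4, -0.1, -1.7]
grip_width: 0.0068
```

Request:
send_rows([
  [0,0,0.4,0,0,0,0.3],
  [0,0,0.3,0,0,0,0.3],
  [0,0,0.2,0,0,0,0.3],
  [0,0,0,0,0,0,0.3],
])

```text
t: 16.7
position: [0.6774, -0.2008, 0.0961]
tcp_rot: [0.718, 0.696, -0.0, -0.0]
wrist_force: [-0.1, 0.5, -2.6]
grip_width: 0.0071
```

Request:
send_rows([
  [0,0,0.1,0,0,0,0.3],
  [0,0,0.1,0,0,0,0.3],
  [0,0,0,0,0,0,0.3],
])

```text
t: 17.08
position: [0.6778, -0.2009, 0.0954]
tcp_rot: [0.718, 0.696, 0.0, 0.0]
wrist_force: [-2.1, 0.5, 5.1]
grip_width: 0.0068
```

Request:
send_rows([
  [0,0,-0.05,0,0,0,1.2],
  [0,0,0,0,0,0,2],
  [0,0,0,0,0,0,3],
  [0,0,0,0,0,0,3.5],
  [0,0,-2,0,0,0,4],
  [0,0,-4,0,0,0,4],
  [0,0,-5,0,0,0,5],
  [0,0,-5,0,0,0,6],
  [0,0,0,0,0,0,6],
  [0,0,0,0,0,0,6],
])

```text
t: 18.32
position: [0.6773, -0.2008, 0.2558]
tcp_rot: [0.718, 0.696, 0.0, 0.0]
wrist_force: [-0.8, -1.2, -0.8]
grip_width: 0.0601
```

Run:
```python
from h import *
o,R=st()
s=avg("side",6);t=avg("top",6);cv2.imwrite("pics/tI.png",t[:,:,::-1]);cv2.imwrite("pics/sI.png",s[:,:,::-1])
crop(s,"sI1",180,130,330,270,5);crop(t,"tI1",220,140,380,260,5)
```

```text
t 18.32 p [ 0.6773 -0.2008  0.2558] phi 1.5398 zt [ 0.0009 -0.0006 -1.    ] F [-0.7691 -1.2173 -0.8285] T [-0.0114  0.0031  0.0051] g 0.0601
q [ 0.5542  0.5679 -0.5112  1.4216  0.2841  1.2245 -0.017 ]
```

View pics/sI1.png

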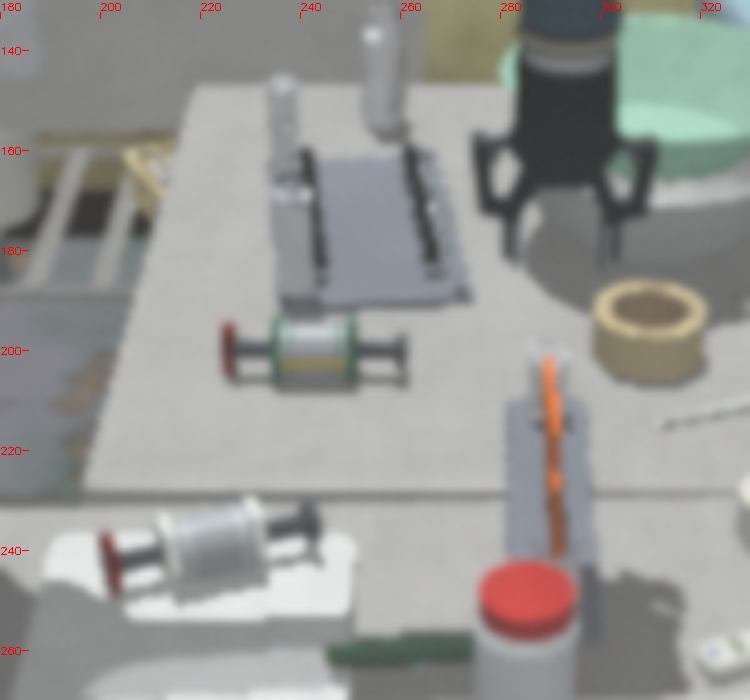

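View pics/tI1.png

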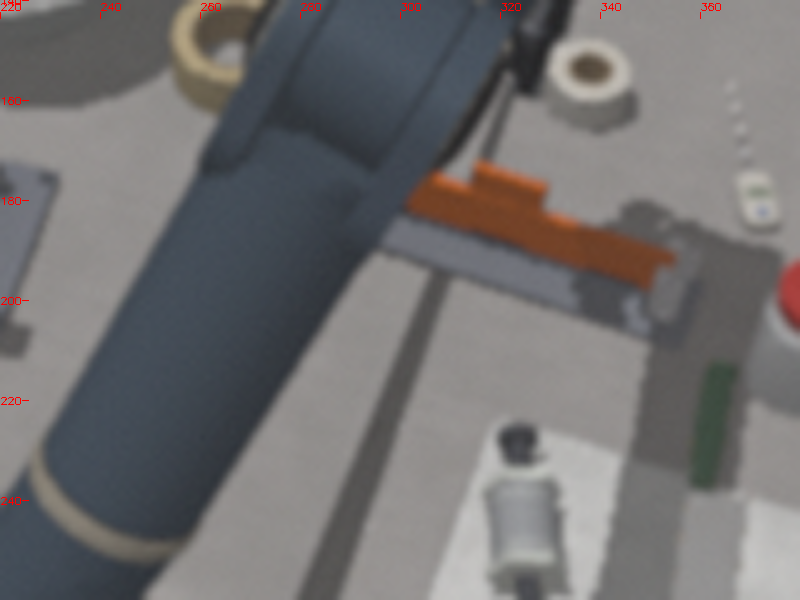

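Run:
```python
from h import *
t=cv2.imread("pics/tI.png")[:,:,::-1];s=cv2.imread("pics/sI.png")[:,:,::-1]
crop(t,"tI2",305,215,345,280,9);crop(s,"sI2",195,225,255,255,12)
```

```text
(no output)
```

View pics/tI2.png

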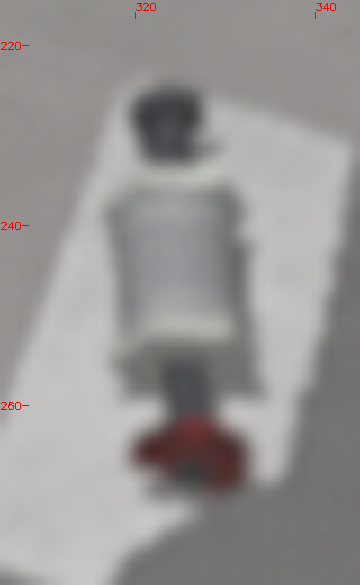

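View pics/sI2.png

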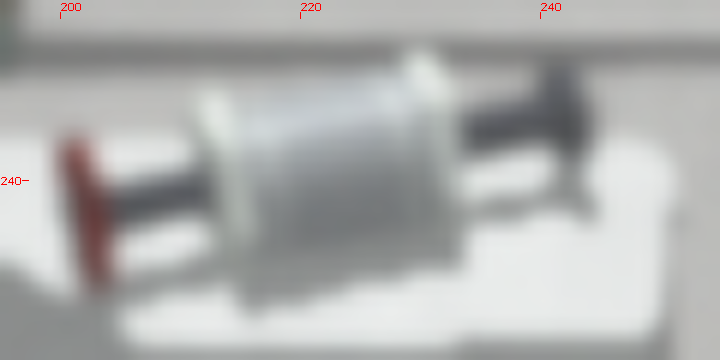

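Run:
```python
from h import *
for nm,a,b in(("cam",(202.1,242.9),(326.1,265.6)),("collar",(242.5,233.8),(323.7,228.9)),("mid",(222.7,238.6),(324.8,244))):
    print(nm,tri(a,b),onz("side",a,.048),onz("top",b,.048))
```

```text
cam (array([ 0.34  , -0.3178,  0.0444]), np.float64(0.0008132645749840522)) [ 0.3412 -0.3221  0.048 ] [ 0.3376 -0.3181  0.048 ]
collar (array([ 0.4869, -0.2657,  0.0454]), np.float64(0.009559218928600266)) [ 0.4905 -0.264   0.048 ] [ 0.48  -0.268  0.048]
mid (array([ 0.4179, -0.2907,  0.0469]), np.float64(0.004991870580637775)) [ 0.4164 -0.2949  0.048 ] [ 0.4198 -0.2896  0.048 ]
```

Run:
```python
from h import *
a=onz("side",(195+160/12,225+200/12),.048);b=onz("side",(195+510/12,225+125/12),.048);d=b-a;print(np.arctan2(d[1],d[0]),a,b)
a=onz("top",(305+187/9,215+385/9),.048);b=onz("top",(305+168/9,215+150/9),.048);d=b-a;print(np.arctan2(d[1],d[0]),a,b)
go((.6773,-.2008,.2558),1.5398,(.416,-.292,.2))
```

```text
0.3537640951526924 [ 0.3638 -0.3143  0.048 ] [ 0.4717 -0.2745  0.048 ]
0.3510048384875765 [ 0.367  -0.3084  0.048 ] [ 0.4685 -0.2712  0.048 ]
to (0.416, -0.292, 0.2) tool cm [ -9.925 -25.835   5.58 ] rows>= 4.553668004992001
```

Request:
send_rows([
  [-2,-5.16,1,0,0,0,7],
  [-2,-5.16,1,0,0,0,8],
  [-2,-5.16,1,0,0,0,8],
  [-2,-5.16,1,0,0,0,8],
  [-1.9,-5.2,1,0,0,0,8],
  [0,0,0,0,0,0.17,8],
  [0,0,0,0,0,0.17,8],
  [0,0,0,0,0,0.17,8],
  [0,0,0,0,0,0.17,8],
  [0,0,0,0,0,0.17,8],
  [0,0,0,0,0,0.17,8],
  [0,0,0,0,0,0.168,8],
])

```text
t: 20.42
position: [0.4163, -0.2917, 0.2051]
tcp_rot: [0.985, 0.172, 0.0, 0.0]
wrist_force: [0.3, 0.1, -0.3]
grip_width: 0.0801
```

Run:
```python
from h import *
o,R=st()
s=avg("side",4);t=avg("top",4);cv2.imwrite("pics/sJ.png",s[:,:,::-1])
crop(s,"sJ1",190,180,260,260,8);crop(t,"tJ1",280,150,380,290,4)
go(o["position"],.352,(.416,-.2928,.15),(.416,-.2928,.048))
```

```text
t 20.43 p [ 0.4163 -0.2917  0.2051] phi 0.3465 zt [ 0.0005 -0.0003 -1.    ] F [ 0.2919  0.1437 -0.3058] T [-0.075  -0.0278  0.0136] g 0.0801
q [ 0.7924  0.2656 -0.3129  1.9611  0.1011  0.9292 -0.7952]
to (0.416, -0.2928, 0.15) tool cm [-0.064  0.091  5.505] rows>= 0.8881545002660081
to (0.416, -0.2928, 0.048) tool cm [ 0.   0.  10.2] rows>= 1.6451612903225805
```

View pics/sJ1.png

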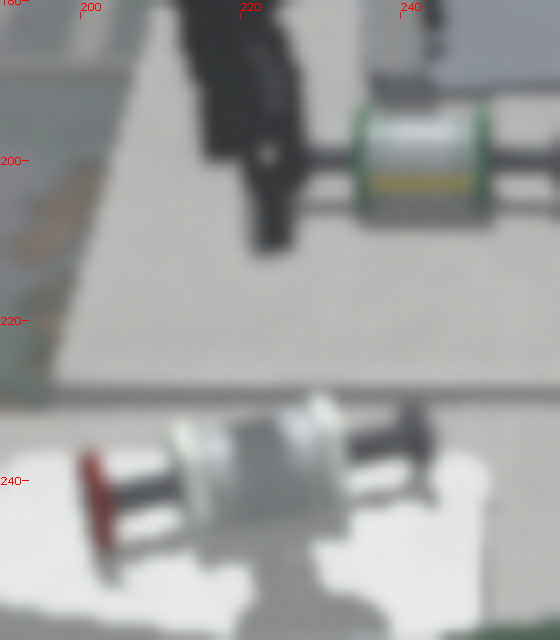

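View pics/tJ1.png

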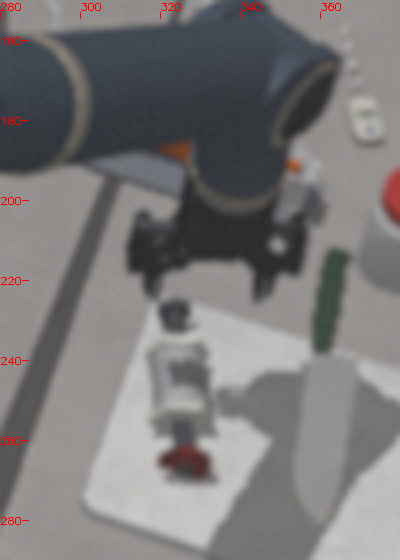

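Request:
send_rows([
  [-0.06,0.09,4,0,0,-0.005,8],
  [0,0,4,0,0,0,8],
  [0,0,4,0,0,0,8],
  [0,0,2,0,0,0,7.5],
  [0,0,1.6,0,0,0,7],
  [0,0,0,0,0,0,6.5],
  [0,0,0,0,0,0,6],
], grip_force=30)

```text
t: 21.7
position: [0.4165, -0.2932, 0.0496]
tcp_rot: [0.984, 0.178, 0.001, 0.001]
wrist_force: [-0.1, -0.7, 0.4]
grip_width: 0.0596
```

Run:
```python
from h import *
o,R=st()
s=avg("side",4);t=avg("top",4)
crop(s,"sK1",190,200,260,260,8);crop(t,"tK1",280,190,380,290,6)
```

```text
t 21.7 p [ 0.4165 -0.2932  0.0496] phi 0.3569 zt [ 0.0014 -0.0009 -1.    ] F [-0.0845 -0.6608  0.4385] T [-0.0292  0.0013 -0.0385] g 0.0596
q [ 0.7358  0.4935 -0.2575  2.0809  0.2185  0.5904 -0.8882]
```

View pics/sK1.png

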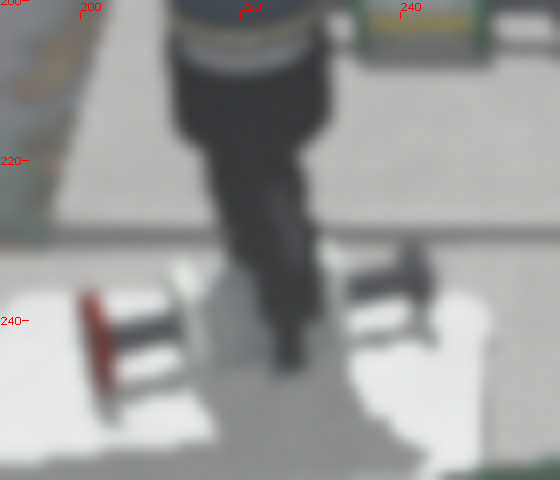

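View pics/tK1.png

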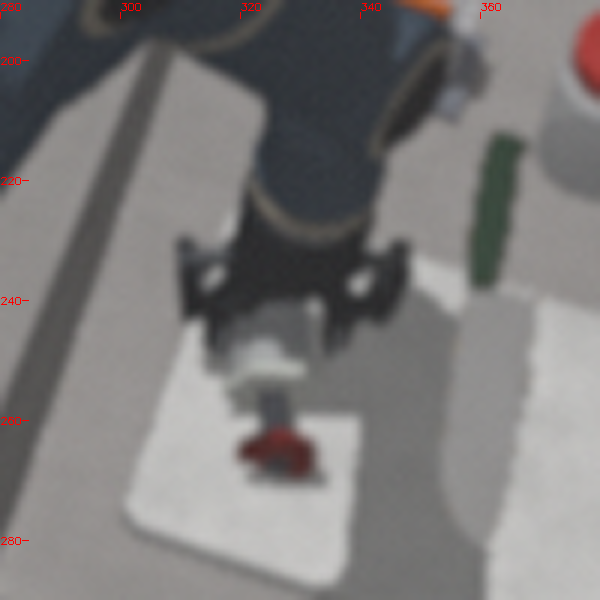

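Request:
send_rows([
  [0,0,0.1,0,0,0,5.4],
  [0,0,0,0,0,0,5],
  [0,0,0,0,0,0,4.6],
  [0,0,0,0,0,0,4.2],
  [0,0,0,0,0,0,4.2],
], grip_force=40)

```text
t: 22.72
position: [0.4157, -0.2926, 0.0478]
tcp_rot: [0.984, 0.178, -0.0, -0.0]
wrist_force: [-2.3, 3.0, 3.6]
grip_width: 0.049
```

Run:
```python
from h import *
o,R=st()
```

```text
t 22.73 p [ 0.4157 -0.2926  0.0478] phi 0.3571 zt [-0.0004  0.0003 -1.    ] F [-2.2601  2.9833  3.61  ] T [ 0.7661  0.4444 -0.0031] g 0.049
q [ 0.7349  0.4961 -0.2567  2.0826  0.2194  0.5883 -0.8891]
```

Gripped (49 mm). Lift.

Request:
send_rows([
  [0,0,-1,0,0,0,4],
  [0,0,-2,0,0,0,4],
  [0,0,-4,0,0,0,4],
  [0,0,-5,0,0,0,4],
  [0,0,-6,0,0,0,4],
  [0,0,-4,0,0,0,4],
  [0,0,0,0,0,0,4],
], grip_force=70)

```text
t: 23.6
position: [0.4174, -0.2945, 0.2711]
tcp_rot: [0.984, 0.177, 0.003, 0.003]
wrist_force: [-0.8, 0.4, -5.3]
grip_width: 0.0483
```

Run:
```python
from h import *
o,R=st()
t=avg("top",6);s=avg("side",4);cv2.imwrite("pics/tL.png",t[:,:,::-1]);cv2.imwrite("pics/sL.png",s[:,:,::-1])
crop(t,"tL1",130,130,250,220,6);crop(s,"sL1",190,150,290,260,6)
```

```text
t 23.6 p [ 0.4174 -0.2945  0.2711] phi 0.3558 zt [ 0.0068 -0.0054 -1.    ] F [-0.8001  0.4084 -5.2776] T [ 0.0717  0.0147 -0.0447] g 0.0483
q [ 0.817   0.1968 -0.3293  1.8814  0.0741  1.0663 -0.7567]
```

View pics/tL1.png

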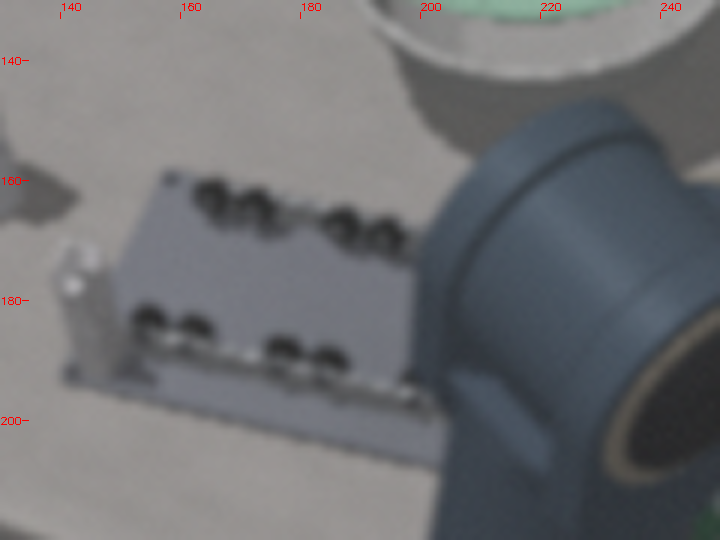

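View pics/sL1.png

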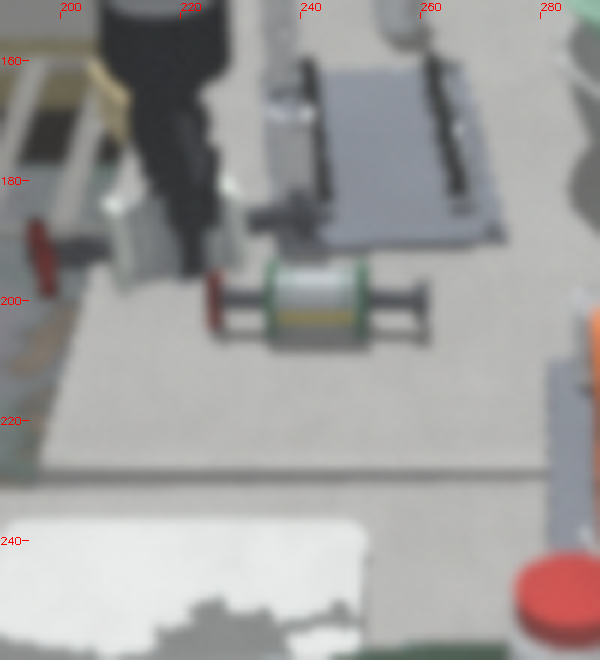

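Run:
```python
from h import *
from scipy.optimize import least_squares
O=[((165.3,162.8),(-56,-111)),((173,164.5),(-56,-79)),((155,183.8),(56,-111)),((162.5,185),(56,-79)),((187.5,168),(-56,-16)),((194.5,169.7),(-56,16)),((177.3,188.3),(56,-16)),((184.7,190.3),(56,16))]
def f(p):
    a=p[2];R=np.array([[np.cos(a),-np.sin(a)],[np.sin(a),np.cos(a)]])
    return np.concatenate([proj("top",np.r_[R@(np.array(m)/1000)+p[:2],.034])[0]-uv for uv,m in O])
r=least_squares(f,[.51,.31,3.24]);print(r.x,np.round(r.fun.reshape(-1,2),2))
p=r.x;a=p[2]
for nm,(x,y) in dict(slot=(.079,0),l0=(0,-.095),l1=(0,0),l2=(0,.095)).items(): print(nm,p[0]+np.cos(a)*x-np.sin(a)*y,p[1]+np.sin(a)*x+np.cos(a)*y)
# from plate
a=3.239
for off in(0,.004):
  q=np.array([.437-off*.0975*0,.3016+off]); print("plate-based l1",q-.079*np.array([np.cos(a),np.sin(a)]))
```

```text
[0.5144 0.3114 3.2322] [[ 0.29 -0.14]
 [-0.17 -0.17]
 [-0.   -0.3 ]
 [-0.06  0.29]
 [-0.27 -0.34]
 [ 0.1  -0.34]
 [-0.05  0.55]
 [ 0.15  0.38]]
slot 0.43568178103779104 0.30426905610959776
l0 0.5057576301388338 0.4060304209430545
l1 0.5143574273966736 0.31142046646085403
l2 0.5229572246545133 0.21681051197865353
plate-based l1 [0.5156 0.3093]
plate-based l1 [0.5156 0.3133]
```

Request:
send_rows([
  [1.2,-2,0,0,0,0,4],
  [2.5,-4,0,0,0,0,4],
  [2.9,-4.6,0,0,0,0,4],
  [2.9,-4.6,0,0,0,0,4],
  [2.9,-4.6,0,0,0,0,4],
  [2.9,-4.6,0,0,0,0,4],
  [2.9,-4.6,0,0,0,0,4],
  [2.9,-4.7,0,0,0,0,4],
  [2.9,-4.7,0,0,0,0,4],
  [2.5,-4,0,0,0,0,4],
  [1.2,-1.9,1,0,0,0.13,4],
  [0,0,1,0,0,0.131,4],
])

```text
t: 25.6
position: [0.5205, 0.2219, 0.2473]
tcp_rot: [0.999, 0.048, -0.0, -0.001]
wrist_force: [-0.6, -0.4, -5.0]
grip_width: 0.0482
```

Run:
```python
from h import *
o,R=st()
go(o["position"],.095,(.5235,.217,.15))
```

```text
t 25.6 p [0.5205 0.2219 0.2473] phi 0.0956 zt [-0.0003  0.0019 -1.    ] F [-0.5814 -0.3578 -4.9691] T [-0.0777 -0.0273 -0.0159] g 0.0482
q [-0.0096  0.3538 -0.5941  1.7757  0.2199  1.0783 -2.1548]
to (0.5235, 0.217, 0.15) tool cm [0.254 0.521 9.728] rows>= 1.5718819628449066
```

Request:
send_rows([
  [0.25,0.52,3,0,0,0,4],
  [0,0,4,0,0,0,4],
  [0,0,4,0,0,0,4],
  [0,0,1.7,0,0,0,4],
  [0,0,0,0,0,0,4],
  [0,0,0,0,0,0,4],
])

```text
t: 26.35
position: [0.5249, 0.2149, 0.1224]
tcp_rot: [0.999, 0.048, 0.001, -0.001]
wrist_force: [-0.3, 0.6, -4.0]
grip_width: 0.0482
```

Run:
```python
from h import *
o,R=st()
t=avg("top",6);s=avg("side",6);cv2.imwrite("pics/tM.png",t[:,:,::-1]);cv2.imwrite("pics/sM.png",s[:,:,::-1])
crop(t,"tM1",140,120,250,220,7);crop(s,"sM1",215,130,285,200,9)
```

```text
t 26.35 p [0.5249 0.2149 0.1224] phi 0.0958 zt [ 0.0029  0.0013 -1.    ] F [-0.3265  0.5543 -4.0304] T [ 0.0796 -0.0261 -0.0055] g 0.0482
q [-0.0538  0.4962 -0.5358  1.8949  0.3342  0.836  -2.2379]
```

View pics/tM1.png

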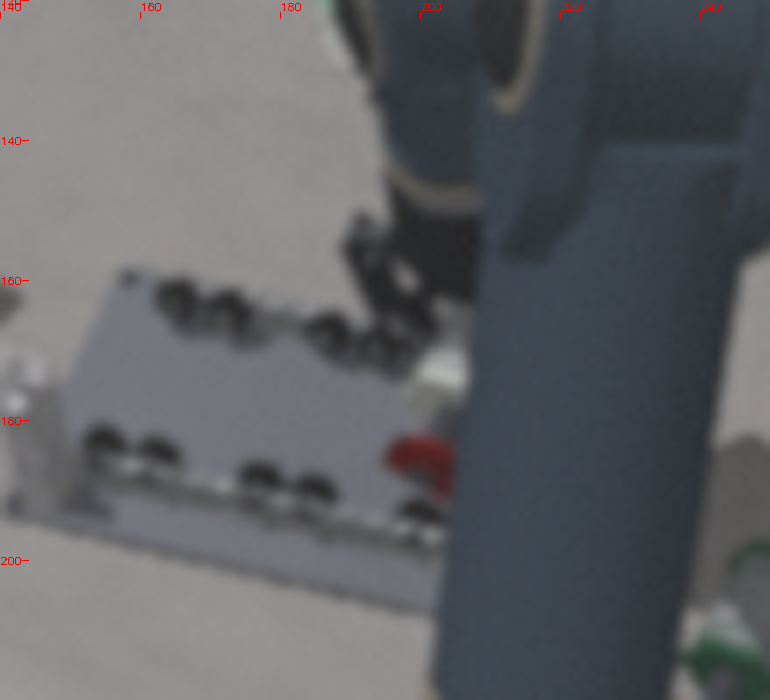

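View pics/sM1.png

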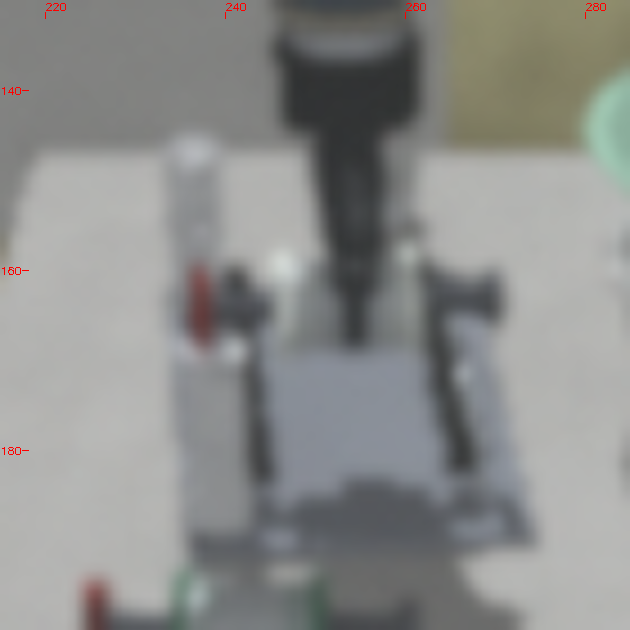

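Run:
```python
from h import *
s=cv2.imread("pics/sM.png").astype(float)
red=s[...,2]-s[...,1]
for r in range(158,171,2):
    w=np.clip(red[r,230:245]-15,0,None); print(r,round((w*np.arange(230,245)).sum()/max(w.sum(),1e-9),2),int(w.sum()))
g=s.mean(2)
for r in(160,162,164): print(r,"from 258",g[r,258:276].astype(int))
p=np.array([.5249,.2149]);a=.0958
for d in(-.084,-.079,-.074,-.038,-.03,0,.03,.038,.074,.079,.084): print(d,proj("side",[p[0]+d*np.cos(a),p[1]+d*np.sin(a),.1224])[0],proj("top",[p[0]+d*np.cos(a),p[1]+d*np.sin(a),.1224])[0])
```

```text
158 0.0 0
160 236.64 25
162 236.84 38
164 236.84 37
166 236.92 26
168 237.0 1
170 0.0 0
160 from 258 [115 129 135 114  93 100 117 131 141 145 138 130 145 167 178 181 181 181]
162 from 258 [124 134 140 124  97  84  84  87  90  90  85  88 115 152 175 182 182 182]
164 from 258 [128 134 140 125  92  74  81  93  96  93  85  83 109 149 172 179 178 178]
-0.084 [236.3173 163.4815] [200.3821 186.9961]
-0.079 [237.3506 163.4337] [200.8253 185.9632]
-0.074 [238.3837 163.386 ] [201.2672 184.9337]
-0.038 [245.813  163.0444] [204.4089 177.6168]
-0.03 [247.4618 162.9689] [205.0976 176.0133]
0 [253.6371 162.6874] [207.6504 170.0718]
0.03 [259.7994 162.4083] [210.1568 164.2413]
0.038 [261.4404 162.3342] [210.8175 162.7048]
0.074 [268.8117 162.0032] [213.7511 155.8848]
0.079 [269.8338 161.9575] [214.1536 154.9496]
0.084 [270.8554 161.9119] [214.5548 154.0173]
```

Request:
send_rows([
  [0,-0.2,1.5,0,0,0,4],
  [0,0,2,0,0,0,4],
  [0,0,1.5,0,0,0,4],
  [0,0,0.8,0,0,0,4],
  [0,0,0,0,0,0,4],
  [0,0,0,0,0,0,4],
])

```text
t: 27.7
position: [0.5243, 0.2162, 0.0631]
tcp_rot: [0.999, 0.048, 0.001, -0.0]
wrist_force: [3.4, 0.4, -5.2]
grip_width: 0.0481
```

Run:
```python
from h import *
o,R=st()
t=avg("top",4);s=avg("side",6);cv2.imwrite("pics/tN.png",t[:,:,::-1]);cv2.imwrite("pics/sN.png",s[:,:,::-1])
crop(t,"tN1",170,150,230,220,9);crop(s,"sN1",225,150,285,200,11)
```

```text
t 27.7 p [0.5243 0.2162 0.0631] phi 0.0957 zt [ 0.0015  0.0005 -1.    ] F [ 3.3802  0.4207 -5.1689] T [ 0.1033 -0.75    0.0214] g 0.0481
q [-0.0943  0.5772 -0.491   1.9307  0.3975  0.7281 -2.294 ]
```

View pics/sN1.png

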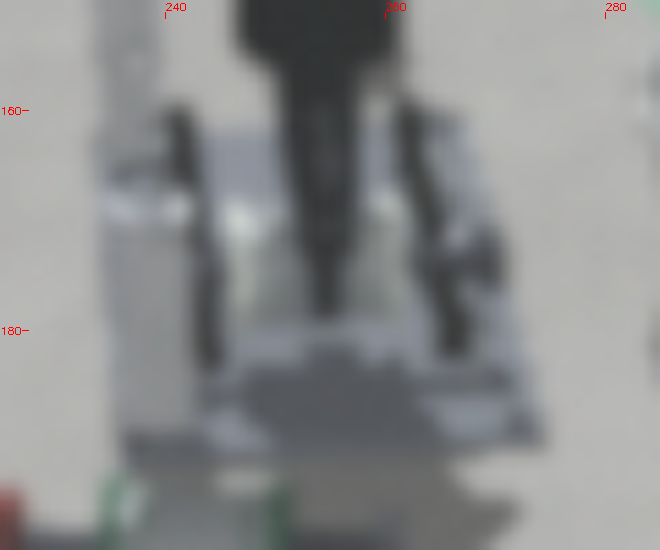

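View pics/tN1.png

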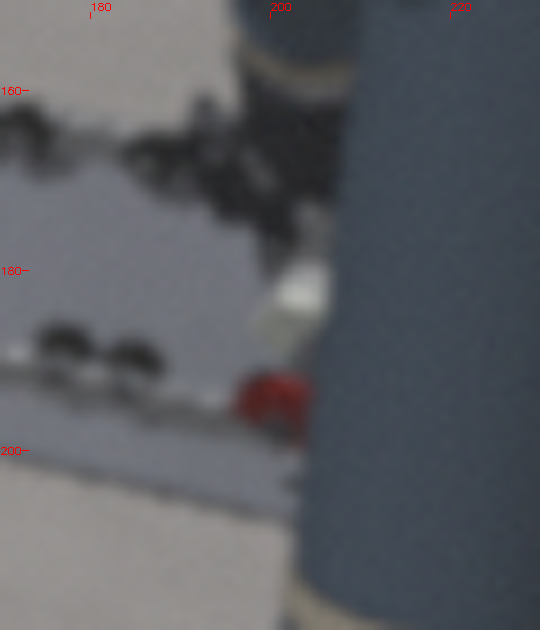

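Request:
send_rows([
  [0.15,0,0,0,0,0,4],
  [0.1,0,0,0,0,0,4],
  [0,0,0,0,0,0,4],
])

```text
t: 28.58
position: [0.5249, 0.2161, 0.0623]
tcp_rot: [0.999, 0.048, -0.001, 0.0]
wrist_force: [0.5, 1.0, -4.7]
grip_width: 0.048
```

Run:
```python
from h import *
o,R=st()
```

```text
t 28.57 p [0.5249 0.2161 0.0623] phi 0.0959 zt [-0.0022 -0.0009 -1.    ] F [ 0.5115  0.9925 -4.6516] T [ 0.0529 -0.161   0.0252] g 0.048
q [-0.0941  0.5806 -0.491   1.9271  0.3966  0.7325 -2.2919]
```

Request:
send_rows([
  [0,0,0.4,0,0,0,4],
  [0,0,0.3,0,0,0,4],
  [0,0,0,0,0,0,4],
])

```text
t: 28.95
position: [0.5254, 0.216, 0.0552]
tcp_rot: [0.999, 0.048, -0.001, 0.0]
wrist_force: [0.1, -0.5, -4.4]
grip_width: 0.0481
```

Run:
```python
from h import *
o,R=st()
```

```text
t 28.95 p [0.5254 0.216  0.0552] phi 0.0958 zt [-0.0015 -0.0007 -1.    ] F [ 0.0726 -0.4737 -4.4351] T [-0.0241 -0.0275 -0.0119] g 0.0481
q [-0.099   0.5909 -0.4844  1.9301  0.4047  0.7189 -2.2983]
```

Request:
send_rows([
  [0,0,0.3,0,0,0,4],
  [0,0,0.2,0,0,0,4],
  [0,0,0,0,0,0,4],
])

```text
t: 29.32
position: [0.5257, 0.2184, 0.0514]
tcp_rot: [0.999, 0.049, 0.0, -0.001]
wrist_force: [-2.8, 5.3, 1.3]
grip_width: 0.0482
```

Run:
```python
from h import *
o,R=st()
```

```text
t 29.32 p [0.5257 0.2184 0.0514] phi 0.0976 zt [ 0.0008  0.0026 -1.    ] F [-2.7642  5.2775  1.2579] T [0.9986 0.477  0.0879] g 0.0482
q [-0.1033  0.5968 -0.4825  1.9312  0.4091  0.7088 -2.3028]
```

Request:
send_rows([
  [0,-0.2,0.1,0,0,0,4],
  [0,0,0,0,0,0,4],
])

```text
t: 29.58
position: [0.5257, 0.2194, 0.0505]
tcp_rot: [0.999, 0.049, 0.0, -0.0]
wrist_force: [-3.7, 4.3, 5.0]
grip_width: 0.0482
```

Run:
```python
from h import *
o,R=st()
```

```text
t 29.57 p [0.5257 0.2194 0.0505] phi 0.0976 zt [ 0.0007  0.0009 -1.    ] F [-3.6655  4.2535  5.0231] T [0.8011 0.7514 0.3033] g 0.0482
q [-0.1072  0.5987 -0.4806  1.9304  0.411   0.7088 -2.3063]
```

Request:
send_rows([
  [0,0,0,0,0,0,5],
  [0,0,0,0,0,0,5.5],
  [0,0,0,0,0,0,6],
  [0,0,0,0,0,0,6.5],
  [0,0,0,0,0,0,7],
  [0,0,0,0,0,0,7],
  [0,0,0,0,0,0,7],
  [0,0,-2,0,0,0,7],
  [0,0,-4,0,0,0,7],
  [0,0,-6,0,0,0,7],
  [0,0,-5,0,0,0,8],
  [0,0,0,0,0,0,8],
])

```text
t: 31.08
position: [0.5279, 0.2201, 0.2259]
tcp_rot: [0.999, 0.048, 0.005, -0.002]
wrist_force: [0.3, 0.8, -0.4]
grip_width: 0.0799
```

Run:
```python
from h import *
o,R=st()
t=avg("top",4);s=avg("side",4);cv2.imwrite("pics/tO.png",t[:,:,::-1]);cv2.imwrite("pics/sO.png",s[:,:,::-1])
crop(t,"tO1",130,140,290,240,5);crop(s,"sO1",215,130,285,210,8)
```

```text
t 31.07 p [0.5279 0.2201 0.2259] phi 0.096 zt [ 0.0102  0.0039 -0.9999] F [ 0.2725  0.7887 -0.4424] T [-0.0387 -0.0096  0.0381] g 0.0799
q [-0.0091  0.381  -0.591   1.793   0.2466  1.0302 -2.1674]
```

View pics/sO1.png

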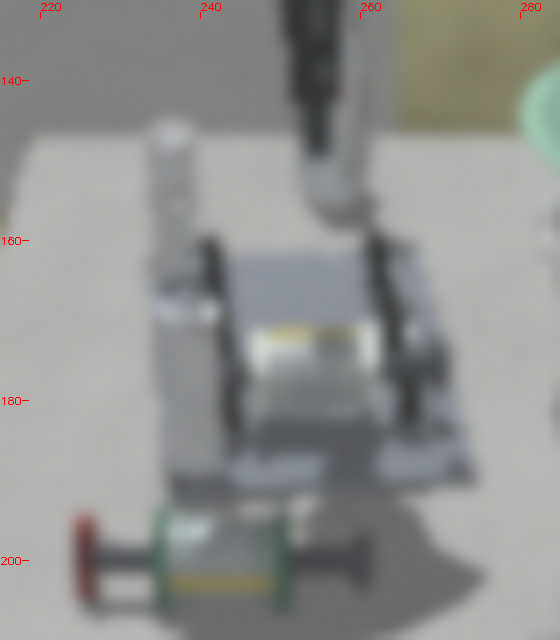

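View pics/tO1.png

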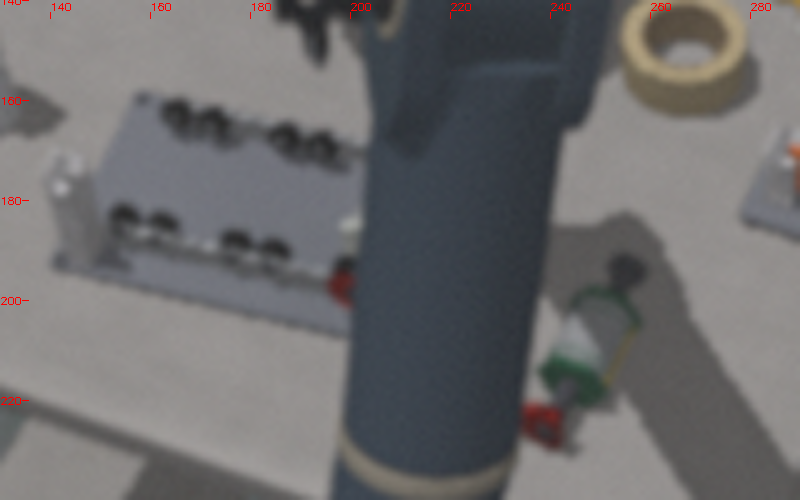

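Run:
```python
from h import *
t=cv2.imread("pics/tO.png")[:,:,::-1]; s=cv2.imread("pics/sO.png")[:,:,::-1]
crop(t,"tO2",230,185,270,235,12);crop(s,"sO2",218,188,268,212,14)
```

```text
(no output)
```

View pics/tO2.png

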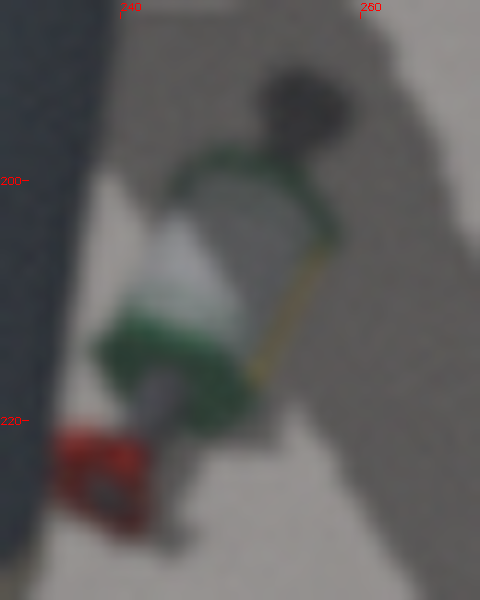

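View pics/sO2.png

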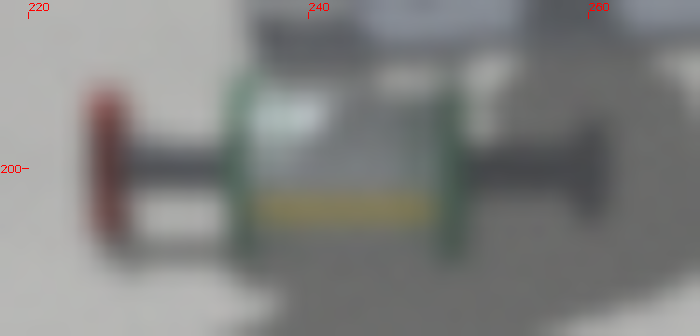

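Run:
```python
from h import *
for a,b in(((225.7,199.4),(239,224.2)),((260.5,199.8),(255.4,193.75))): print(tri(a,b),onz("side",a,.026),onz("top",b,.026))
a=onz("side",(230.9,199.6),.026);b=onz("side",(255.1,199.9),.026);d=b-a;print(np.arctan2(d[1],d[0]),(a+b)/2)
a=onz("top",(242.9,218.3),.026);b=onz("top",(255.4,193.75),.026);d=b-a;print(np.arctan2(d[1],d[0]),a,b)
```

```text
(array([0.3995, 0.0363, 0.023 ]), np.float64(0.0010618364287079392)) [0.3997 0.0306 0.026 ] [0.3983 0.0359 0.026 ]
(array([0.5573, 0.0306, 0.0222]), np.float64(0.0033133287410443708)) [0.5585 0.0265 0.026 ] [0.5528 0.0289 0.026 ]
-0.027915195137900094 [0.4788 0.0273 0.026 ]
-0.025253835607386695 [0.4282 0.032  0.026 ] [0.5528 0.0289 0.026 ]
```

Run:
```python
from h import *
o,R=st()
go(o["position"],.096,(.4775,.031,.16))
s=avg("side",4);t=avg("top",4)
crop(s,"sP1",225,150,285,200,10)
```

```text
t 31.48 p [0.5253 0.2181 0.2187] phi 0.096 zt [-0.002  -0.0007 -1.    ] F [-0.6714  0.1419 -0.0896] T [0.0033 0.0149 0.0254] g 0.0803
q [-0.0107  0.3891 -0.5878  1.7997  0.2475  1.029  -2.168 ]
to (0.4775, 0.031, 0.16) tool cm [-6.552 18.162  5.873] rows>= 3.2549940955262002
```

View pics/sP1.png

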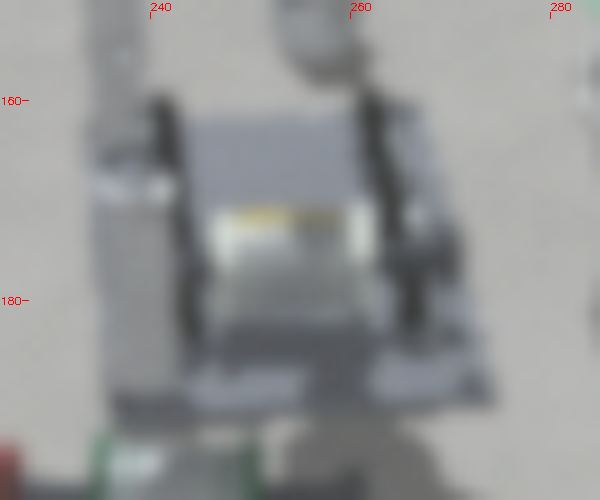

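Request:
send_rows([
  [-1.3,3.6,0,0,0,0,8],
  [-1.3,3.6,0.5,0,0,0,8],
  [-1.3,3.6,1.5,0,0,0,8],
  [-1.3,3.6,1.5,0,0,0,8],
  [-1.35,3.76,1.5,0,0,0,8],
  [0,0,1,0,0,0.13,8],
  [0,0,0,0,0,0,8],
  [0,0,0,0,0,0,8],
])

```text
t: 32.88
position: [0.4784, 0.0321, 0.1603]
tcp_rot: [1.0, -0.016, 0.001, -0.0]
wrist_force: [0.7, 0.0, 0.1]
grip_width: 0.0798
```

Run:
```python
from h import *
o,R=st()
go(o["position"],-.03,(.4775,.031,.026))
s=avg("side",4);t=avg("top",4)
crop(s,"sQ1",210,140,280,220,9);crop(t,"tQ1",130,140,290,240,5)
```

```text
t 32.88 p [0.4784 0.0321 0.1603] phi -0.0312 zt [ 0.001   0.0003 -1.    ] F [0.7124 0.0068 0.139 ] T [-0.0245  0.0144  0.0234] g 0.0798
q [ 0.2807  0.3057 -0.5153  2.0585  0.2033  0.8244 -1.9554]
to (0.4775, 0.031, 0.026) tool cm [-0.089  0.108 13.432] rows>= 2.166517997927374
```

View pics/sQ1.png

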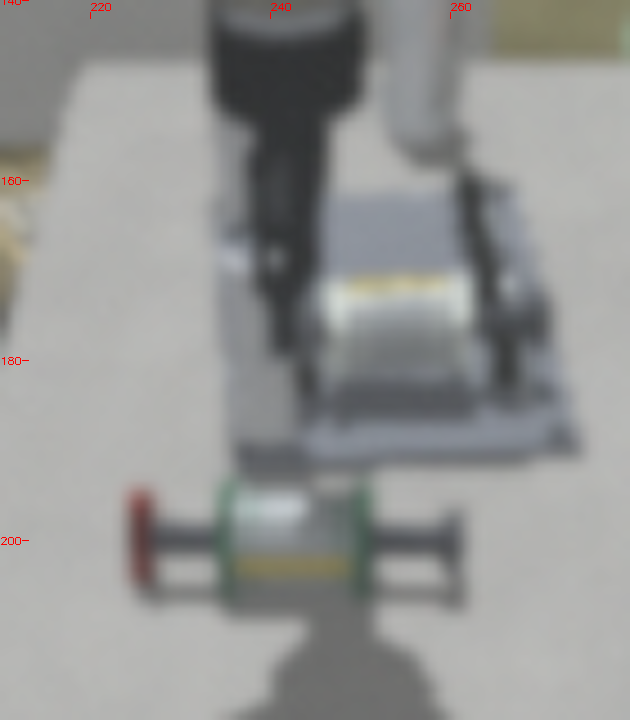

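View pics/tQ1.png

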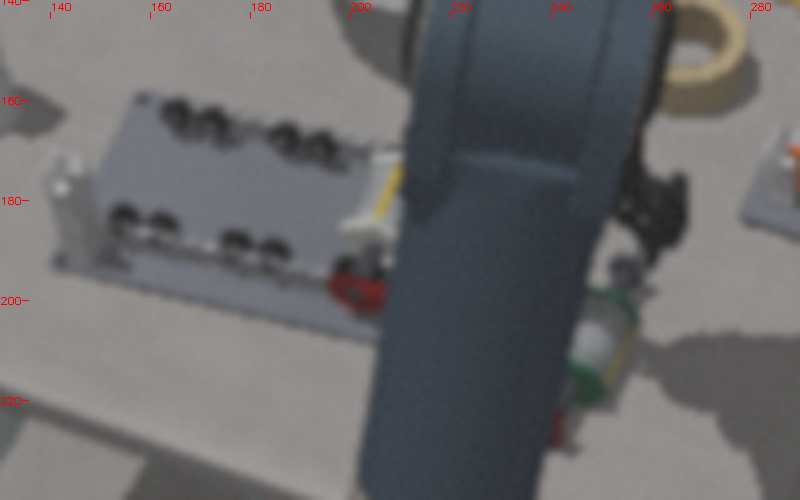

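Request:
send_rows([
  [-0.1,0.1,4,0,0,0,8],
  [0,0,4,0,0,0,8],
  [0,0,3,0,0,0,8],
  [0,0,2.2,0,0,0,7.5],
  [0,0,0,0,0,0,6.5],
  [0,0,0,0,0,0,5.6],
  [0,0,0,0,0,0,5],
  [0,0,0,0,0,0,4.4],
  [0,0,0,0,0,0,4],
  [0,0,0,0,0,0,4],
], grip_force=40)

```text
t: 34.52
position: [0.4779, 0.0309, 0.0292]
tcp_rot: [1.0, -0.017, 0.001, -0.0]
wrist_force: [-1.1, 1.4, 5.0]
grip_width: 0.0489
```

Run:
```python
from h import *
o,R=st()
```

```text
t 34.52 p [0.4779 0.0309 0.0292] phi -0.0338 zt [ 0.0029  0.0005 -1.    ] F [-1.0795  1.394   5.012 ] T [0.2881 0.2376 0.0669] g 0.0489
q [ 0.1714  0.517  -0.4017  2.152   0.387   0.5376 -2.1231]
```

Request:
send_rows([
  [0,0,-1,0,0,0,4],
  [0,0,-3,0,0,0,4],
  [0,0,-5,0,0,0,4],
  [0,0,-6,0,0,0,4],
  [0,0,-5,0,0,0,4],
  [0,0,-2,0,0,-0.065,4],
  [0,0,0,0,0,-0.064,4],
  [0,0,0,0,0,0,4],
], grip_force=70)

```text
t: 35.52
position: [0.4759, 0.0298, 0.2478]
tcp_rot: [0.999, 0.047, -0.001, 0.0]
wrist_force: [0.3, -0.0, -4.3]
grip_width: 0.0484
```

Run:
```python
from h import *
o,R=st()
go(o["position"],.096,(.5155,.3125,.25))
```

```text
t 35.52 p [0.4759 0.0298 0.2478] phi 0.0937 zt [-0.001  -0.0008 -1.    ] F [ 0.326  -0.0302 -4.2956] T [0.0049 0.011  0.0106] g 0.0484
q [ 0.3622  0.194  -0.5803  1.9642  0.1252  1.0192 -1.7525]
to (0.5155, 0.3125, 0.25) tool cm [  6.654 -27.761  -0.224] rows>= 4.6046219072925325
```

Request:
send_rows([
  [0.6,-2.6,0,0,0,0,4],
  [1.1,-4.6,0,0,0,0,4],
  [1.2,-5,0,0,0,0,4],
  [1.2,-5,0,0,0,0,4],
  [1.2,-5,0,0,0,0,4],
  [0.9,-3.6,0,0,0,0,4],
  [0.45,-1.96,2,0,0,0,4],
  [0,0,4,0,0,0,4],
  [0,0,4,0,0,0,4],
  [0,0,2,0,0,0,4],
  [0,0,0,0,0,0,4],
  [0,0,0,0,0,0,4],
])

```text
t: 37.02
position: [0.5177, 0.3137, 0.1293]
tcp_rot: [0.999, 0.047, 0.001, -0.001]
wrist_force: [0.8, 0.1, -4.5]
grip_width: 0.0478
```

Run:
```python
from h import *
o,R=st()
t=avg("top",6);s=avg("side",6);cv2.imwrite("pics/tR.png",t[:,:,::-1]);cv2.imwrite("pics/sR.png",s[:,:,::-1])
crop(t,"tR1",130,120,240,220,7);crop(s,"sR1",215,125,285,195,9)
p=o["position"];a=.096
for d in(-.084,-.079,-.074,-.038,0,.038,.074,.079,.084): 
    X=[p[0]+d*np.cos(a),p[1]+d*np.sin(a),p[2]-.003]; print(d,proj("side",X)[0],proj("top",X)[0])
```

```text
t 37.02 p [0.5177 0.3137 0.1293] phi 0.0944 zt [ 0.0022  0.0016 -1.    ] F [ 0.8056  0.0561 -4.4916] T [-0.0086 -0.0433 -0.024 ] g 0.0478
q [-0.1797  0.5559 -0.5955  1.7967  0.3863  0.9045 -2.4238]
-0.084 [236.046  154.2988] [175.6263 180.1088]
-0.079 [237.0342 154.2543] [176.1043 179.0958]
-0.074 [238.0222 154.21  ] [176.5808 178.086 ]
-0.038 [245.1274 153.8926] [179.9697 170.9087]
0 [252.611  153.5618] [183.468  163.5062]
0.038 [260.0758 153.2353] [186.8875 156.2768]
0.074 [267.1285 152.93  ] [190.0566 149.5829]
0.079 [268.1064 152.8879] [190.4914 148.6649]
0.084 [269.084  152.8458] [190.9249 147.7497]
```

View pics/sR1.png

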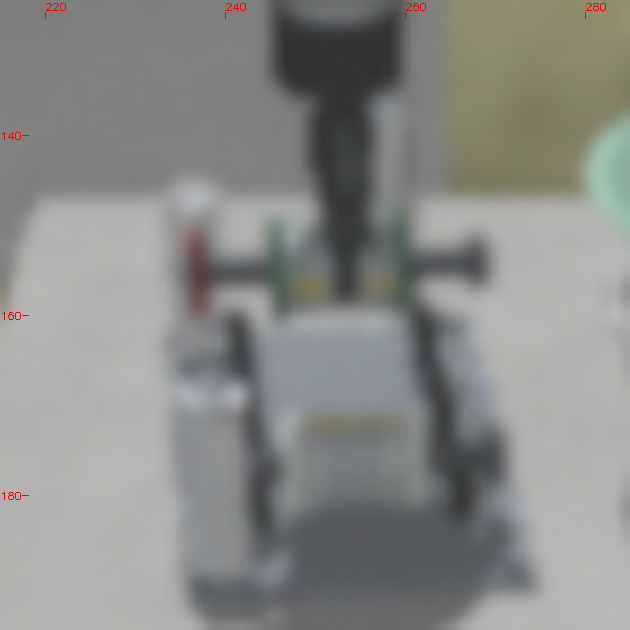

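View pics/tR1.png

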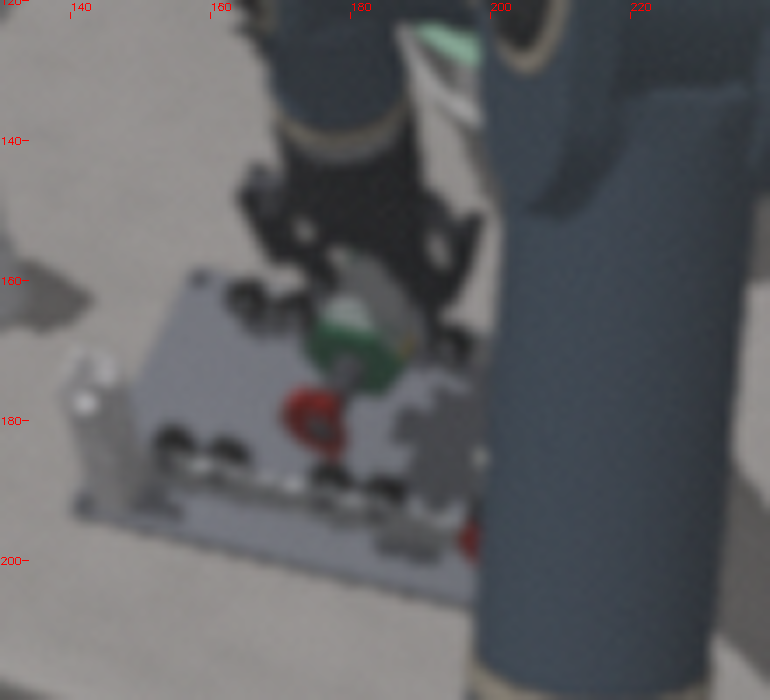

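Request:
send_rows([
  [-0.15,0,1.5,0,0,0,4],
  [0,0,2,0,0,0,4],
  [0,0,1.5,0,0,0,4],
  [0,0,1,0,0,0,4],
  [0,0,0,0,0,0,4],
  [0,0,0,0,0,0,4],
])

```text
t: 38.38
position: [0.5155, 0.3132, 0.0682]
tcp_rot: [0.999, 0.047, 0.0, -0.0]
wrist_force: [-0.3, 0.3, -4.4]
grip_width: 0.0483
```

Run:
```python
from h import *
o,R=st()
```

```text
t 38.38 p [0.5155 0.3132 0.0682] phi 0.0948 zt [ 0.0005  0.0005 -1.    ] F [-0.2637  0.2568 -4.3505] T [ 0.0059  0.0129 -0.042 ] g 0.0483
q [-0.214   0.63   -0.5524  1.8386  0.4462  0.7983 -2.4741]
```

Request:
send_rows([
  [0,0,0.4,0,0,0,4],
  [0,0,0.3,0,0,0,4],
  [0,0,0.2,0,0,0,4],
  [0,0,0,0,0,0,4],
])

```text
t: 38.88
position: [0.5153, 0.3127, 0.0587]
tcp_rot: [0.999, 0.047, -0.0, 0.0]
wrist_force: [-0.2, -0.2, -5.4]
grip_width: 0.0482
```

Run:
```python
from h import *
o,R=st()
```

```text
t 38.88 p [0.5153 0.3127 0.0587] phi 0.0948 zt [-0.0001 -0.0002 -1.    ] F [-0.2005 -0.2162 -5.3707] T [-0.0071 -0.0427  0.0041] g 0.0482
q [-0.2196  0.6422 -0.5445  1.8437  0.4557  0.7826 -2.4816]
```

Request:
send_rows([
  [0,-0.05,0.3,0,0,0,4],
  [0,0,0.2,0,0,0,4],
  [0,0,0.1,0,0,0,4],
  [0,0,0,0,0,0,4],
])

```text
t: 39.38
position: [0.5153, 0.3143, 0.0537]
tcp_rot: [0.999, 0.048, 0.0, -0.001]
wrist_force: [-2.7, 1.3, 1.9]
grip_width: 0.0482
```

Run:
```python
from h import *
o,R=st()
```

```text
t 39.38 p [0.5153 0.3143 0.0537] phi 0.0955 zt [ 0.0008  0.0013 -1.    ] F [-2.6862  1.3499  1.8741] T [0.2382 0.4372 0.0444] g 0.0482
q [-0.2244  0.6493 -0.5408  1.8452  0.4613  0.773  -2.4873]
```

Request:
send_rows([
  [-0.05,-0.05,0.05,0,0,0,4],
  [0,0,0,0,0,0,5],
  [0,0,0,0,0,0,5.5],
  [0,0,0,0,0,0,6],
  [0,0,0,0,0,0,6.5],
  [0,0,0,0,0,0,6.5],
  [0,0,0,0,0,0,6.5],
  [0,0,-2,0,0,0,6.5],
  [0,0,-4,0,0,0,6.5],
  [0,0,-6,0,0,0,6.5],
  [0,0,-6,0,0,0,6],
  [0,0,0,0,0,0,6],
])

```text
t: 40.88
position: [0.5168, 0.3164, 0.2395]
tcp_rot: [0.999, 0.048, 0.006, -0.003]
wrist_force: [0.2, 0.5, -0.9]
grip_width: 0.06
```

Run:
```python
from h import *
o,R=st()
go(o["position"],.096,(.6,.05,.3))
t=avg("top",4);s=avg("side",4);cv2.imwrite("pics/tS.png",t[:,:,::-1]);cv2.imwrite("pics/sS.png",s[:,:,::-1])
crop(t,"tS1",130,120,240,220,7);crop(s,"sS1",215,125,285,195,9)
```

```text
t 40.88 p [0.5168 0.3164 0.2395] phi 0.095 zt [ 0.0107  0.0066 -0.9999] F [ 0.1572  0.4729 -0.9458] T [0.0089 0.0204 0.0128] g 0.06
q [-0.1343  0.4373 -0.6542  1.698   0.297   1.094  -2.3534]
to (0.6, 0.05, 0.3) tool cm [ 5.733 27.313 -6.045] rows>= 4.605730050647087
```

View pics/sS1.png

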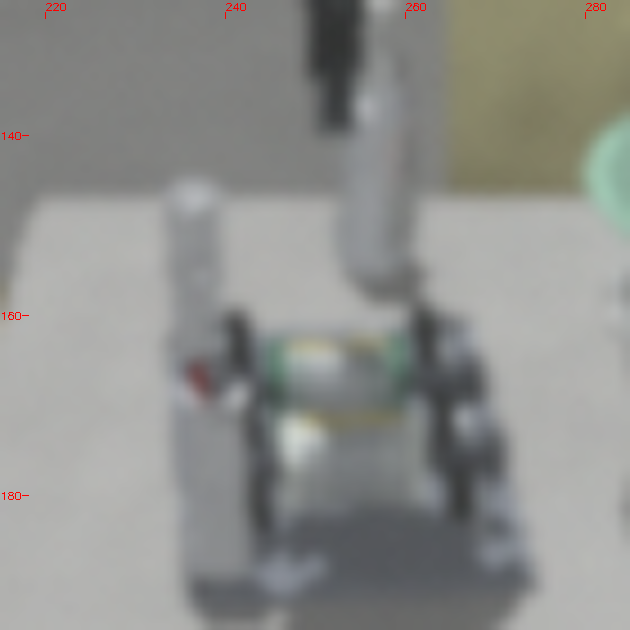

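View pics/tS1.png

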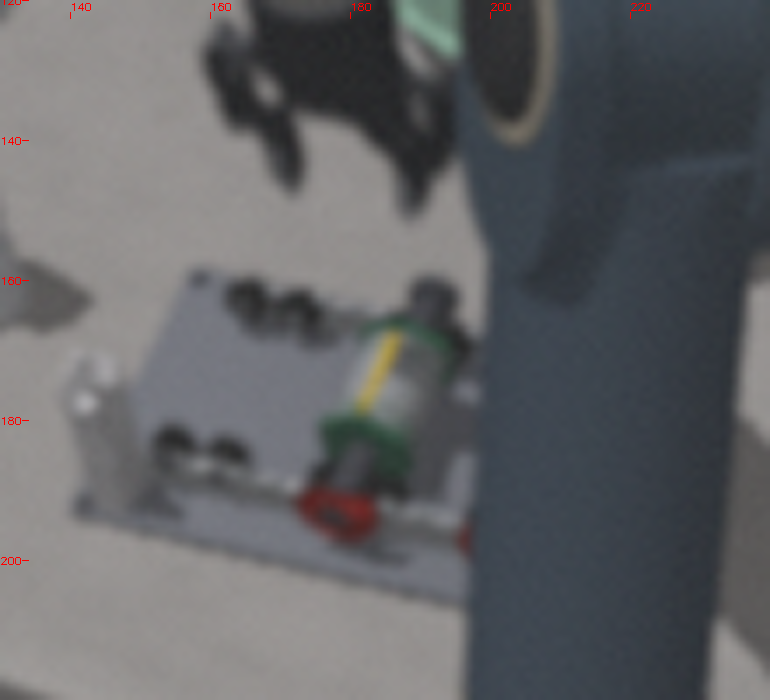

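Request:
send_rows([
  [0.3,1.5,-2,0,0,0,6],
  [1,4.5,-2,0,0,0,6],
  [1.2,5.6,0,0,0,0,6],
  [1.2,5.6,0,0,0,0,6],
  [1.2,5.6,0,0,0,0,6],
  [1.2,5.6,0,0,0,0,6],
  [1.2,5.6,0,0,0,0,6],
  [1.2,5.6,0,0,0,0,6],
  [1.2,5.6,0,0,0,0,6],
  [1,5,0,0,0,0,6],
  [0.4,2.8,0,0,0,0,6],
  [0,0,0,0,0,0,5],
])

```text
t: 42.78
position: [0.675, -0.2069, 0.2705]
tcp_rot: [0.999, 0.045, -0.001, 0.0]
wrist_force: [0.1, -0.7, -0.7]
grip_width: 0.0502
```

Request:
send_rows([
  [0,0,0,0,0,-0.18,5],
  [0,0,0,0,0,-0.18,5],
  [0,0,0,0,0,-0.18,5],
  [0,0,0,0,0,-0.18,5],
  [0,0,0,0,0,-0.18,5],
  [0,0,0,0,0,-0.18,5],
  [0,0,0,0,0,-0.18,5],
  [0,0,0,0,0,-0.18,5],
  [0,0,0,0,0,-0.005,5],
  [0,0,0,0,0,0,5],
])

```text
t: 44.02
position: [0.6754, -0.2023, 0.2722]
tcp_rot: [0.718, 0.696, -0.0, -0.0]
wrist_force: [0.3, 0.8, 0.2]
grip_width: 0.0504
```

Run:
```python
from h import *
o,R=st()
go(o["position"],1.54,(.6774,-.2008,.16),(.6774,-.2008,.0958))
t=avg("top",6);s=avg("side",6);cv2.imwrite("pics/tT.png",t[:,:,::-1]);cv2.imwrite("pics/sT.png",s[:,:,::-1])
crop(t,"tT1",130,140,240,220,7);crop(s,"sT1",215,125,315,265,5)
```

```text
t 44.02 p [ 0.6754 -0.2023  0.2722] phi 1.5387 zt [-0.0003  0.0003 -1.    ] F [0.3469 0.7739 0.1821] T [ 0.0202 -0.0463 -0.0248] g 0.0504
q [ 0.7277  0.6322 -0.8182  1.3928  0.462   1.3135 -0.1416]
to (0.6774, -0.2008, 0.16) tool cm [ 0.155  0.198 11.223] rows>= 1.8105977611301785
to (0.6774, -0.2008, 0.0958) tool cm [0.   0.   6.42] rows>= 1.035483870967742
```

View pics/sT1.png

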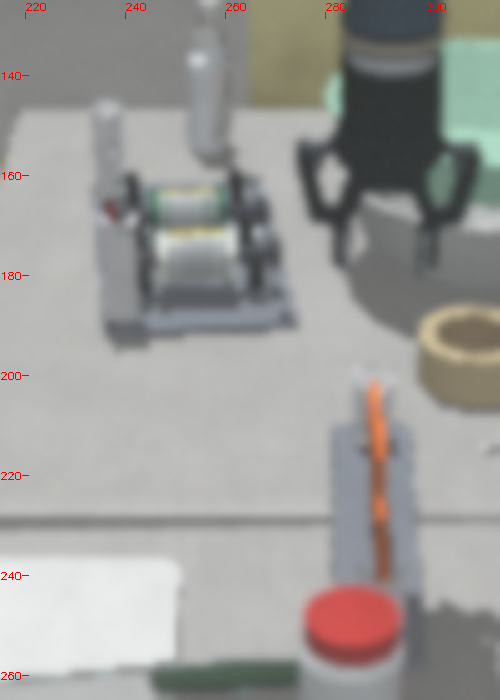

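View pics/tT1.png

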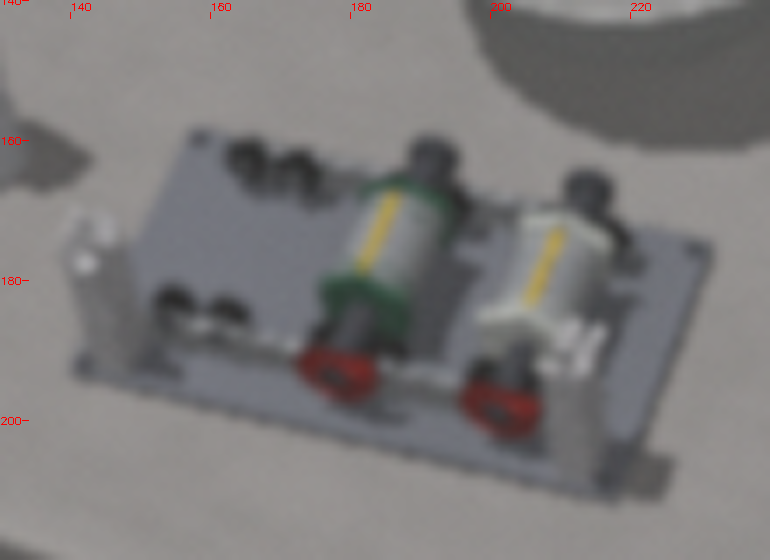

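Request:
send_rows([
  [0.15,0.2,3,0,0,0.0,5],
  [0,0,5,0,0,0,5],
  [0,0,4,0,0,0,4],
  [0,0,3,0,0,0,3],
  [0,0,2.5,0,0,0,2.5],
  [0,0,0,0,0,0,2],
  [0,0,0,0,0,0,1.7],
  [0,0,0,0,0,0,1.7],
], grip_force=25)

```text
t: 45.62
position: [0.6785, -0.2019, 0.0991]
tcp_rot: [0.718, 0.696, 0.001, 0.001]
wrist_force: [0.4, 0.3, 0.2]
grip_width: 0.0167
```

Run:
```python
from h import *
o,R=st()
go(o["position"],1.54,(.6774,-.2008,.0958))
s=avg("side",4);crop(s,"sU1",265,180,320,250,9)
```

```text
t 45.62 p [ 0.6785 -0.2019  0.0991] phi 1.5397 zt [ 0.0029 -0.0006 -1.    ] F [0.3953 0.2981 0.2458] T [-0.0074 -0.0006  0.0723] g 0.0167
q [ 0.6903  0.7847 -0.7381  1.5479  0.5854  1.0371 -0.2364]
to (0.6774, -0.2008, 0.0958) tool cm [ 0.106 -0.117  0.333] rows>= 0.059449399395909756
```

View pics/sU1.png

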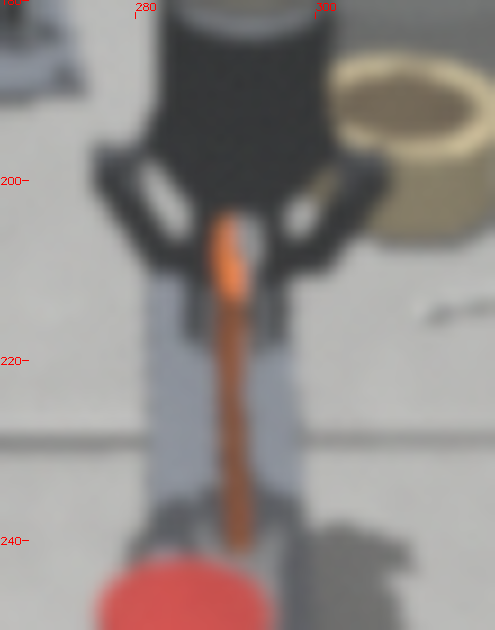

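Request:
send_rows([
  [0.1,-0.12,0.3,0,0,0,1.6],
  [0,0,0,0,0,0,1.2],
  [0,0,0,0,0,0,0.9],
  [0,0,0,0,0,0,0.6],
  [0,0,0,0,0,0,0.4],
  [0,0,0,0,0,0,0.4],
])

```text
t: 46.58
position: [0.6763, -0.2009, 0.0943]
tcp_rot: [0.718, 0.696, 0.0, 0.0]
wrist_force: [0.1, 0.9, -0.5]
grip_width: 0.0076
```

Run:
```python
from h import *
o,R=st()
```

```text
t 46.58 p [ 0.6763 -0.2009  0.0943] phi 1.5398 zt [ 0. -0. -1.] F [ 0.092   0.8683 -0.4885] T [ 0.0145 -0.0222  0.0471] g 0.0076
q [ 0.6894  0.7877 -0.7356  1.5551  0.5879  1.0306 -0.24  ]
```

Request:
send_rows([
  [0,0,-0.3,0,0,0,0.3],
  [0,0,-1,0,0,0,0.3],
  [0,0,-1.5,0,0,0,0.3],
  [0,0,-2,0,0,0,0.3],
  [0,0,-2.5,0,0,0,0.3],
  [0,0,-3,0,0,0,0.3],
  [0,0,-3,0,0,0,0.3],
  [0,0,-3,0,0,0,0.3],
  [0,0,-3,0,0,0,0.3],
  [0,0,-1,0,0,0,0.3],
  [0,0,0,0,0,0,0.3],
], grip_force=60)

```text
t: 47.95
position: [0.6764, -0.2007, 0.2982]
tcp_rot: [0.718, 0.696, 0.0, 0.001]
wrist_force: [-0.2, 0.3, -1.9]
grip_width: 0.0075
```

Run:
```python
from h import *
o,R=st()
go(o["position"],1.54,(.437,.3016,.3))
t=avg("top",4);cv2.imwrite("pics/tV.png",t[:,:,::-1]);crop(t,"tV1",130,130,370,250,3)
```

```text
t 47.95 p [ 0.6764 -0.2007  0.2982] phi 1.54 zt [ 0.0013 -0.0005 -1.    ] F [-0.2086  0.2898 -1.9147] T [0.0259 0.0462 0.0244] g 0.0075
q [ 0.7251  0.6156 -0.8255  1.3585  0.4497  1.3572 -0.1314]
to (0.437, 0.3016, 0.3) tool cm [ 49.469 -25.473  -0.178] rows>= 8.974663159689648
```

View pics/tV1.png

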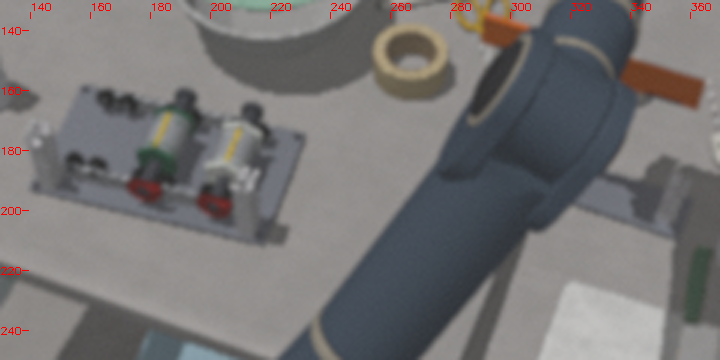

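Request:
send_rows([
  [2,-1,0,0,0,0,0.3],
  [4,-2,0,0,0,0,0.3],
  [4.8,-2.5,0,0,0,0,0.3],
  [4.8,-2.5,0,0,0,0,0.3],
  [4.8,-2.5,0,0,0,0,0.3],
  [4.8,-2.5,0,0,0,0,0.3],
  [4.8,-2.5,0,0,0,0,0.3],
  [4.8,-2.5,0,0,0,0,0.3],
  [4.8,-2.5,0,0,0,0,0.3],
  [4.2,-2.2,0,0,0,0,0.3],
  [3.6,-1.8,0,0,0,0,0.3],
  [2,-0.95,0,0,0,0,0.3],
])

```text
t: 49.65
position: [0.4353, 0.3028, 0.2969]
tcp_rot: [0.717, 0.697, -0.0, -0.0]
wrist_force: [0.4, -0.5, -1.8]
grip_width: 0.007
```

Request:
send_rows([
  [0,0,0,0,0,-0.065,0.3],
  [0,0,0,0,0,-0.064,0.3],
  [0,0,0,0,0,0,0.3],
  [0,0,0,0,0,0,0.3],
])

```text
t: 50.15
position: [0.4372, 0.3005, 0.297]
tcp_rot: [0.672, 0.741, -0.0, -0.0]
wrist_force: [0.1, 0.2, -1.2]
grip_width: 0.0073
```

Run:
```python
from h import *
o,R=st()
go(o["position"],1.669,(.437,.3016,.22),(.437,.3016,.1353))
t=avg("top",6);s=avg("side",6);cv2.imwrite("pics/tW.png",t[:,:,::-1]);cv2.imwrite("pics/sW.png",s[:,:,::-1])
crop(t,"tW1",130,110,240,220,7);crop(s,"sW1",215,110,285,200,8)
c=t.astype(float);c=c[...,0]-c[...,2]
p=o["position"];b=1.669-np.pi/2
for r in(149,151,153): print("left end",r,"from 128",c[r,128:146].astype(int))
for z in(0,.05): print([proj("top",[p[0]-np.sin(b)*.138,p[1]+np.cos(b)*.138,p[2]-.0703+z])[0]])
```

```text
t 50.15 p [0.4372 0.3005 0.297 ] phi 1.6677 zt [-0.0005 -0.0004 -1.    ] F [ 0.1185  0.2424 -1.2119] T [-0.0383 -0.0252 -0.0448] g 0.0073
q [ 0.1484  0.3585 -1.0481  1.7733  0.3317  1.2032 -0.8972]
to (0.437, 0.3016, 0.22) tool cm [ 0.111 -0.008  7.695] rows>= 1.241317571651087
to (0.437, 0.3016, 0.1353) tool cm [0.   0.   8.47] rows>= 1.3661290322580644
left end 149 from 128 [ -2   1   5   5   5   4   8  21  45  70  77  80  84  94 101 103 108 115]
left end 151 from 128 [-2  1  3  5  5  5  6 16 33 59 74 77 75 75 73 73 76 75]
left end 153 from 128 [-2 -1  0  2  4  5  5  7 19 43 70 77 76 76 76 77 75 75]
[array([138.6504, 154.9761])]
[array([136.1485, 145.851 ])]
```

View pics/tW1.png

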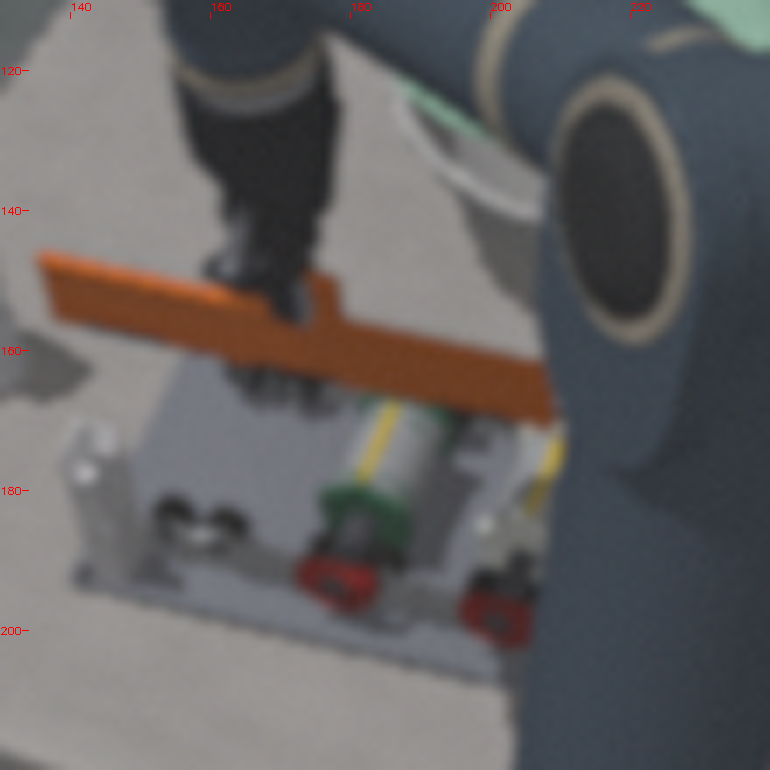

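View pics/sW1.png

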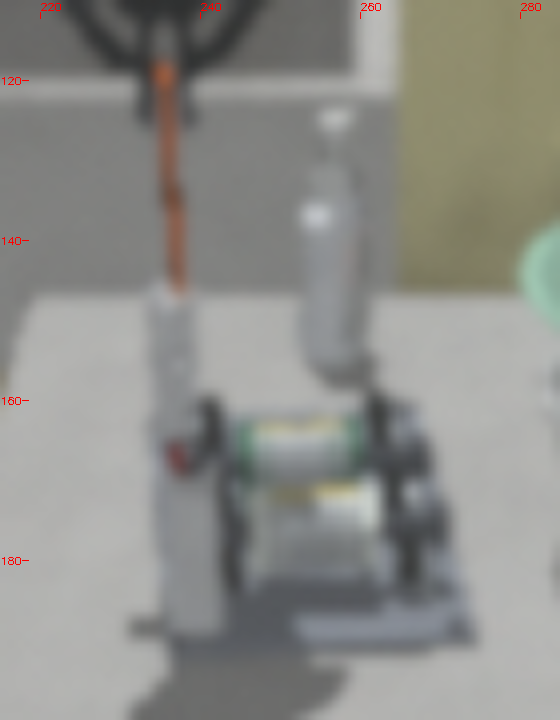

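Request:
send_rows([
  [0.12,0,2,0,0,0,0.3],
  [0,0,2.5,0,0,0,0.3],
  [0,0,2.5,0,0,0,0.3],
  [0,0,1.5,0,0,0,0.3],
  [0,0,1,0,0,0,0.3],
  [0,0,0,0,0,0,0.3],
  [0,0,0,0,0,0,0.3],
])

```text
t: 51.62
position: [0.4375, 0.3024, 0.203]
tcp_rot: [0.672, 0.741, 0.001, 0.0]
wrist_force: [-0.7, -0.3, -1.8]
grip_width: 0.0069
```

Run:
```python
from h import *
o,R=st()
go(o["position"],1.669,(.437,.3016,.18),(.437,.3016,.1353))
t=avg("top",4);s=avg("side",4)
crop(t,"tX1",130,110,240,220,7);crop(s,"sX1",215,110,285,200,8)
```

```text
t 51.62 p [0.4375 0.3024 0.203 ] phi 1.6688 zt [ 0.0012  0.0009 -1.    ] F [-0.7189 -0.2884 -1.8032] T [-0.0153 -0.0178 -0.0227] g 0.0069
q [ 0.074   0.4575 -0.9815  1.8873  0.4427  1.0313 -0.9967]
to (0.437, 0.3016, 0.18) tool cm [-0.078 -0.057  2.298] rows>= 0.37091190960499876
to (0.437, 0.3016, 0.1353) tool cm [0.   0.   4.47] rows>= 0.7209677419354836
```

View pics/tX1.png

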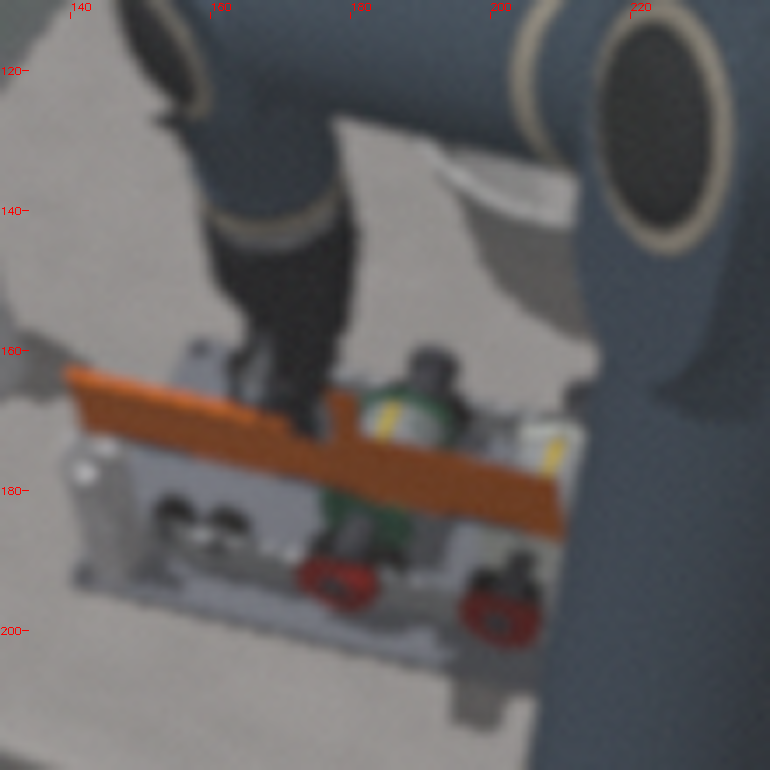

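View pics/sX1.png

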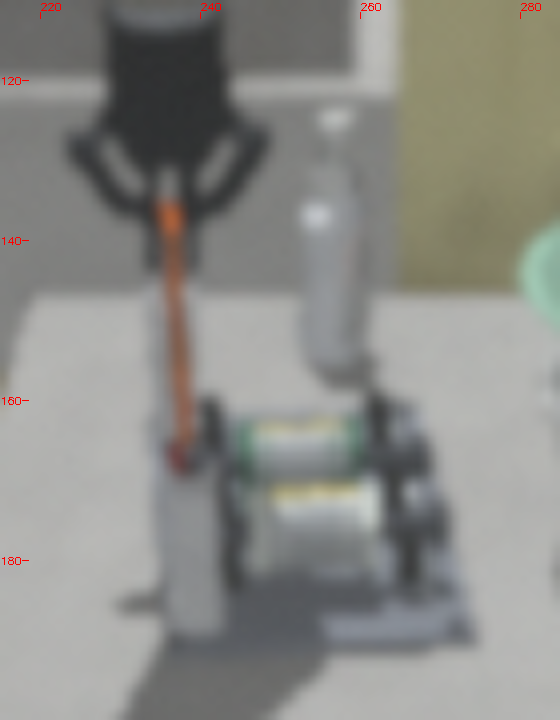

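Request:
send_rows([
  [-0.05,-0.05,0.8,0,0,0,0.3],
  [0,0,0.8,0,0,0,0.3],
  [0,0,0.6,0,0,0,0.3],
  [0,0,0.6,0,0,0,0.3],
  [0,0,0,0,0,0,0.3],
])

```text
t: 52.65
position: [0.4371, 0.3014, 0.1739]
tcp_rot: [0.672, 0.741, 0.0, 0.0]
wrist_force: [2.3, -0.0, -2.6]
grip_width: 0.0071
```

Run:
```python
from h import *
st()
```

```text
t 52.65 p [0.4371 0.3014 0.1739] phi 1.6691 zt [ 0.0003  0.0001 -1.    ] F [ 2.3395 -0.0481 -2.6063] T [ 0.0479 -0.409   0.1012] g 0.0071
q [ 0.0496  0.4906 -0.9543  1.9181  0.4812  0.9806 -1.0288]
```

Request:
send_rows([
  [0,0.1,0.4,0,0,0,0.3],
  [0,0,0.5,0,0,0,0.3],
  [0,0,0.5,0,0,0,0.3],
  [0,0,0.5,0,0,0,0.3],
  [0,0,0,0,0,0,0.3],
])

```text
t: 53.28
position: [0.4375, 0.3013, 0.1548]
tcp_rot: [0.672, 0.741, -0.0, -0.0]
wrist_force: [0.7, 0.5, -1.9]
grip_width: 0.0072
```

Run:
```python
from h import *
st()
```

```text
t 53.27 p [0.4375 0.3013 0.1548] phi 1.6689 zt [-0.0006 -0.0005 -1.    ] F [ 0.6678  0.537  -1.9401] T [ 0.0425 -0.0004  0.0025] g 0.0072
q [ 0.0316  0.5147 -0.9342  1.9343  0.5084  0.949  -1.0512]
```

Request:
send_rows([
  [0,0,0.5,0,0,0,0.3],
  [0,0,0.5,0,0,0,0.3],
  [0,0,0.4,0,0,0,0.3],
  [0,0,0.3,0,0,0,0.3],
  [0,0,0,0,0,0,0.3],
])

```text
t: 53.9
position: [0.4376, 0.3014, 0.138]
tcp_rot: [0.672, 0.741, -0.0, -0.0]
wrist_force: [0.3, -0.5, -1.9]
grip_width: 0.0072
```

Run:
```python
from h import *
st()
```

```text
t 53.9 p [0.4376 0.3014 0.138 ] phi 1.6689 zt [-0.0003 -0.0003 -1.    ] F [ 0.2694 -0.4715 -1.9374] T [ 0.0194  0.0158 -0.0305] g 0.0072
q [ 0.0151  0.5355 -0.9156  1.9487  0.5336  0.9197 -1.0723]
```

Request:
send_rows([
  [0,0,0.2,0,0,0,0.3],
  [0,0,0.15,0,0,0,0.3],
  [0,0,0,0,0,0,0.3],
  [0,0,0,0,0,0,0.3],
])

```text
t: 54.4
position: [0.4378, 0.3016, 0.1352]
tcp_rot: [0.672, 0.741, 0.0, 0.0]
wrist_force: [-1.2, -1.3, 4.9]
grip_width: 0.0072
```

Run:
```python
from h import *
st()
```

```text
t 54.4 p [0.4378 0.3016 0.1352] phi 1.6687 zt [ 0.0006 -0.0001 -1.    ] F [-1.1704 -1.263   4.9089] T [-0.2534  0.1794  0.0393] g 0.0072
q [ 0.0119  0.539  -0.9121  1.9509  0.5386  0.9144 -1.0766]
```

Contact on the floor at the expected height (0.1352). Release and retreat.

Request:
send_rows([
  [0,0,-0.05,0,0,0,1.2],
  [0,0,0,0,0,0,2],
  [0,0,0,0,0,0,3],
  [0,0,0,0,0,0,3.5],
  [0,0,-2,0,0,0,4],
  [0,0,-4,0,0,0,4],
  [0,0,-5,0,0,0,5],
  [0,0,-5,0,0,0,5],
  [-5,0,0,0,0,0,5],
  [-5,1,0,0,0,0,5],
  [-5,1,0,0,0,0,5],
  [-5,1,0,0,0,0,5],
])

```text
t: 55.9
position: [0.4875, 0.1043, 0.2969]
tcp_rot: [0.671, 0.741, 0.001, 0.001]
wrist_force: [1.0, 0.4, 0.0]
grip_width: 0.0498
```

Request:
send_rows([
  [-5,1,0,0,0,0,5],
  [-5,1,0,0,0,0,5],
  [-5,1,0,0,0,0,5],
  [-4,1,0,0,0,0,5],
  [0,0,0,0,0,0,5],
  [0,0,0,0,0,0,5],
])

```text
t: 56.65
position: [0.5454, -0.0786, 0.2962]
tcp_rot: [0.671, 0.741, 0.001, 0.0]
wrist_force: [-0.5, 0.3, -0.6]
grip_width: 0.0499
```

Run:
```python
from h import *
o,R=st()
t=avg("top",6);s=avg("side",6);cv2.imwrite("pics/tY.png",t[:,:,::-1]);cv2.imwrite("pics/sY.png",s[:,:,::-1])
crop(t,"tY1",130,130,240,220,7);crop(s,"sY1",180,120,380,270,4)
T=t.astype(float);T0=cv2.imread("pics/tA.png").astype(float)[...,::-1]
c=T[...,0]-T[...,2];c0=T0[...,0]-T0[...,2]
for k in(150,158,173,176,192): print(k,c[168:196,k].astype(int),"\n   ",c0[168:196,k].astype(int))
```

```text
t 56.65 p [ 0.5454 -0.0786  0.2962] phi 1.67 zt [ 0.0009  0.0007 -1.    ] F [-0.5118  0.2524 -0.6192] T [ 0.0478  0.0043 -0.0294] g 0.0499
q [ 0.815   0.3721 -0.9628  1.7335  0.3245  1.2059 -0.1342]
150 [  5   4   2  -1  -5  -5  21  76 113  97  72  71  74  73  59  28   3  -2
  -1   0  -1  -1  -3  -3  -5  -6  -7  -5] 
    [  5   3   2  -1  -5  -5  26  85 115  94  73  72  72  71  55  21   0  -3
   0   0  -1  -3  -3  -3  -6  -8  -8  -5]
158 [ -9 -10  -9 -10  -9 -10 -11  -6  29  88 117  94  74  72  73  71  49  14
  -2  -4  -2  -3  -3  -4  -6  -9  -9 -10] 
    [ -9  -9 -11  -9  -9 -10 -10  -6  33  92 114  89  72  73  73  70  43   8
  -4  -2  -1  -2  -4  -4  -6  -9  -9  -9]
173 [ -3  -7  -9 -10 -10 -10   4  53 103 106  80  71  71  73  74  72  72  74
  73  65  45  23  25  38  41  33  20   5] 
    [ -4  -7  -9  -9 -10  -9  13  65 108  98  75  72  78  82  78  71  70  71
  73  59  25   3  -3  -2  -2  -3  -4  -5]
176 [ -4  -6  -8  -9  -9 -10  -7  20  74 112  97  73  72  77  81  77  72  71
  72  70  64  46  38  41  29  16  21  33] 
    [ -3  -6  -8  -9  -9 -10  -5  31  92 120  95  71  72  80  83  78  72  73
  76  71  55  21   0  -2  -1  -1  -3  -3]
192 [ -8  -6  -3  -2  -2  -2  -2  -2  -2  -3  -4  -4  -4  -5  -6   8  54 106
 117  91  72  71  72  72  59  32   7  -2] 
    [  2   0  -1  -2  -6  -7  -8  -9  -9 -11  -9  -9 -10 -10 -11   1  45 100
 110  81  70  71  71  69  53  26   3  -2]
```

View pics/tY1.png

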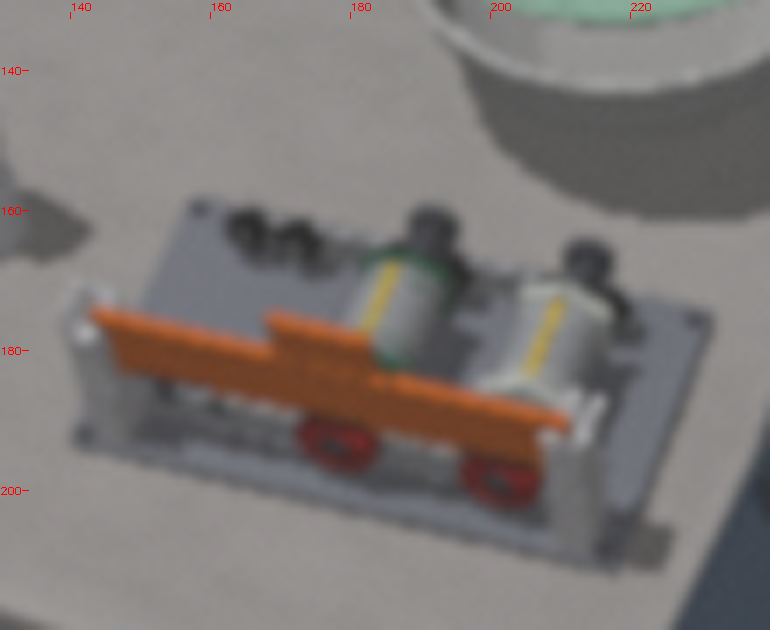

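View pics/sY1.png

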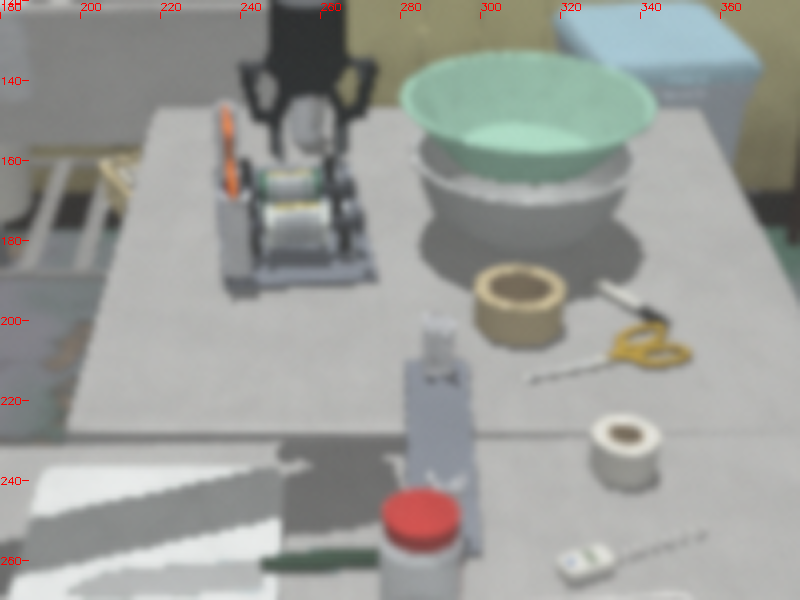

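```bash
python3 -c "
from plant import *
print(finish_job())"
```

```text
the job is handed in; nothing more can be done
None
```

The job is handed in at about 57 s, with all steps done; `finish_job` gives no verdict, so nothing below is confirmed by the judge.

**What I did:** I parked the lock plate in the holder. I then laid the white drum (`drum_c`) in lane 2 and the green drum (`drum_b`) in lane 1, and put the plate back in the stand's slot. I saw no blue drum (`drum_a`) in either view, so I treated it as absent.

**Last checks:**
- **Drums:** Before the plate went in, both lay in their lanes with stripes and cam flats up. The final pictures show no change.
- **Lock plate:** It met the slot floor at the expected height (gripper at 0.135 m). In the top view its edges match the first picture within about 0.2 pixels.
- **Bystanders:** The jar and tape roll look unmoved in the final side view. The pump bottle is partly hidden behind the gripper there, and I saw it unmoved in earlier pictures.
- **Robot:** The gripper is clear of everything.

**Disagreements:** My first fit of the stand from its base corners was about 6 mm off the slot. I used the roller positions and the plate's grip pose instead, which agreed within about 2 mm. The white drum touched once while being lowered, with about 3 N, and a shift of about 2 mm freed it. I saw no drum knocked aside.

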